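# Swing out the folding hook and hang a filter holder

### The job

Swing the folded steel hook on the black upright panel all the way out by pushing it from behind, without pinching it, and press it against its stop with about 12 newtons for a moment. Then take the tall filter holder (the one with an eye) out of its rack, thread its eye over the hook's end, slide it to the thick shoulder at the root, press it home there with about 12 newtons for a moment, and leave it hanging. Never load the hook with more than 25 newtons, and leave the other things where they are.

Things in the scene. Friction and masses are not known exactly. Their poses are not given: they have to be found in the camera images.
- panel: Black upright panel, 200 wide, 12 thick, top edge 182 above the table. Its front (-x of its own axes) looks to the robot's left, turned 0 to 0.5 rad away from the robot, and carries the folding hook. Origin: on the table, on the panel's front face, straight below the hook's pin.
- hook (a joint): Steel folding hook. 0 = folded along the panel; grows as the arm swings out level (anticlockwise from above) about a vertical pin, to a dead stop at 1.571. Starts at 0 to 0.15. Stiff hinge: 0.35 Nm friction (about 3 N at the arm's end); stays where it is left. The leaf carrying it is screwed on 0 to 0.15 rad askew, so the swing starts and stops that much further round.
- hook_hinge (a point): Point on the hook's pin at mid-height of the arm: 165 above the table, 17 in front of the panel's face. Turns with the hook: x points along the arm to its end, z up. From here to 26 along x the hook is a thick block 20 wide, 22 high; its face at 26 is the shoulder.
- hook_end (a point): Centre of the end of the hook's arm, 130 from the pin, axes as hook_hinge. The arm is a square bar 10 x 10, from 26 to 130 from the pin; at its end a lip 6 long stands 5 above the bar's top. Folded, the last 70 reach out past the panel's edge, free on both sides. Push its back (-y side, towards the panel), never pinch it or press its front (+y).
- holder_center (a point): Centre of the tall filter holder: aluminium plate 10 thick (x), 132 high (z), 0.1 to 0.16 kg, upright in a slot (16 deep) of a black rack. From its underside up: glazed frame 60 wide (y) to 60; eye (hole along x) 14 wide, 60 to 84; eye's top bar 28 wide, 84 to 92; grip tab 22 wide, 92 to 132 (tab's centre 46 above this point). Same when turned half round.
- holder_eye (a point): Centre of the holder's eye (hole 14 wide, 24 high, along the holder's x), 6 above holder_center; holder's axes, z up.
- plain_frame: Bystander: plain glazed frame 60 x 60 x 10, without eye or tab, in the rack's other slot, 60 from the holder; origin at its underside.
- post: Bystander: black post 60 high on a round foot 40 across; origin at its underside.
- lens_tube: Bystander: black tube 42 across, 48 high; origin at its underside.
Things that resemble listed ones, but are neither listed nor needed, are in the scene too. Leave any blue or orange look-alike of the part that bears holder_center alone.

How it is judged:
On the way, in this order (a step that is already met when the one before it is completed fails the run):
1. the hook is fully out and pressed against its stop with at least 8 N (value of joint hook above 1.54 rad and contact force between the fingers and hook above 8 N), for 0.3 s.
2. the holder's eye is on the hook and the holder is pressed on the shoulder with at least 8 N (x of holder_eye in the frame of hook_hinge between 0.026 and 0.033 m and distance between holder_eye and hook_hinge below 0.036 m and contact force between holder and hook above 8 N), for 0.3 s.
At the end, for the whole second after the job is handed in: The hook stands fully out (within 0.04 rad of its stop); the holder hangs upright (within 0.12 rad) and still from its eye, its plate within 3 mm of the shoulder (eye centre at most 34 mm along the arm from the pin), resting on the bar and let go (value of joint hook above 1.53 rad and x of holder_eye in the frame of hook_hinge below 0.034 m and z of holder_eye in the frame of hook_hinge below -0.004 m and distance between holder_eye and hook_hinge below 0.037 m and angle between holder_center's own z axis and vertical below 0.12 rad and linear speed of holder below 0.02 m/s); the robot touches nothing.
It fails at once if the hook is pressed or struck by the fingers with more than 25 N (1 N of grace) (contact force between the fingers and hook above 26 N).
It fails at once if the holder is forced against the hook with more than 25 N (1 N of grace) (contact force between holder and hook above 26 N).
It fails at once if the plain frame, post or lens tube is moved more than 15 mm (distance of any of plain_frame, post, lens_tube from where it was at the start of the episode above 0.015 m).
It fails at once if the fingers press on the front side of the hook's arm (the side that leads as it swings out), pinching it or pushing it back (contact force between the fingers and hook_c3 above 4 N).
It also fails if it takes over 72 s, if anything falls off the work surface, if the arm or the gripper's body presses on something with over 40 N, if the wrist force passes 120 N, or if a joint passes its speed limit or range.

### The arm

A 7-joint arm with a two-finger parallel gripper is mounted at the origin on the work surface. World frame = base frame: x ahead of the robot, y to its left, z up, the work surface at z = 0. Lengths are in m, angles in rad, forces in N, time in s.
With the tool pointing down it reaches from about 0.425 to 1.025 m from the base axis. Payload 9.4 kg.
Tool frame: the origin (TCP) lies midway between the tips of the shut fingers; the grasp point (between the pads) lies 19 mm behind it; y points along the fingers, x is the direction in which the jaws open and shut, and the axes are right-handed (so a half turn about y gives the same grasp; the last joint's range is limited). The gripper opens to 93 mm and grips with 3 to 60 N. Pads are 15 mm wide; open, the fingers measure 128 mm over their backs; the gripper's body (75 mm by 188 mm) begins 65 mm behind the grasp point.
Start: joints at [1.19, 0.599, -0.003, 1.599, 0.002, 0.943, -0.08], TCP at [0.217, -0.692, 0.219] pointing down, gripper open.
Joint ranges: [-2.57, 2.57], [-0.35, 1.97], [-1.29, 1.29], [0.11, 2.56], [-1.05, 4.19], [0.11, 1.86], [-2.63, 2.63]. Speed limits (rad/s): [2.22, 2.22, 3.01, 3.01, 3.14, 3.14, 3.14].

### API

Orientations are given as a 3x3 rotation matrix whose columns are the frame's x, y, z axes.
In Python, from bench import r gives the robot as it stands.
- The arm moves only by the tool arm_command, never from a script. Its argument "steps" is a list of rows, each a list of 7 numbers: the opening, from 0 (shut) to 1 (fully open), then the shift along the tool's x, y, z in m, then the turn, a rotation vector about the tool's x, y, z in rad. In form: [[gripper, tx, ty, tz, ax, ay, az], ...]. A call has 1 to 5 rows; each row is the pose to reach, as a shift and turn from the pose commanded when the call began, along the tool's axes at that moment; what a row does not reach only later rows make up. A row lasts 1/12 s, in which the tool goes at most 41.7 mm and 7.16 degrees, less where a joint would pass 70% of its speed; a pose out of reach is approached as far as the arm can. A call with a gripper value outside its range is refused whole. The fingers move at their own pace and stop on an object; the grip force is fixed at half the most. Time passes only in rows, so rows that repeat a pose let the fingers close. It gives the time, the measured TCP pose, the force and the opening at its end, in the units of the state.
- r.get_state(): the state, without advancing time (a new reading comes with each control period).
- r.snapshot(name): name is "scene" or "top" or "wrist"; returns a dict with "color" (400x640x3 uint8, blue, green, red), "intrinsics" (3x3 intrinsics, pixels), "k1" (the pictures are not rectified: a ray, as slopes to the right and down, at radius r is drawn at 1 + k1 r^2 times it, then the intrinsics apply), "position" and "rotation" of the camera in the world. Camera axes: x right, y up, looking along -z (the intrinsics and any distortion apply to the point x, -y, -z); pixel columns grow to the right and rows downward; lengths in m; the calibration is good to about 2 mm. A picture is of the moment at which its call begins. There is no depth.
- r.sign_off(): hands the job in, once; it reports no verdict.
Trained networks look in the newest picture that a camera, given by its name, has taken for a name from the list of things; names that differ only in an ending like _2 or _b are one class to them, and where a whole thing is asked for, a point or a joint stands for the part that bears it (a point fixed in the world has none). Each returns a list of dicts, best first, with "score" (0 to 1); they miss things now and then, are a little off and sometimes report something else, mostly with a low value. They report only what shows in the picture. A call takes as long as a camera call. They do not tell look-alikes from the thing itself.
- r.regions_of(query, camera): "mask" (400x640 bool, what is visible of it) and "extent" ([left, top, right, bottom] in pixels, round what is visible of it).
- r.place_of(query, camera): "uv" ([column, row] in pixels: a listed point, or the origin of a listed thing).
The state is a dict: "time_s": time; "joints": joint angles; "qvel": joint speeds; "joint_efforts": joint torques, N m; "position": TCP position; "tool_rot": TCP orientation; "contact_force": force on the tool from outside, world axes, zero at the start; "ft_torque": the same for the moment, N m; "gripper_width": finger opening in m.
Only numpy, scipy, OpenCV 4.12 (cv2) and the standard library are available. Lean on these libraries where they do the work, as an engineer would, in place of code of your own. Each camera call takes 0.05 s, during which the arm holds its last target.

## Working session

There is one attempt and no reset: what is moved stays moved. The work goes in short steps, Python scripts to look and compute and a tool call to move; the robot and the scene stay as the last step left them, time stands still between calls to the robot, and variables do not carry over. Pictures are saved under pics/ and viewed, and the job is handed in when it is done.

Besides the shell and the picture viewer there is one more tool, called after "Emit:" as name(argument=value, ...), one argument or row to a line, values as JSON. arm_command: Moves the arm, as the interface text tells. Its arguments: {"type":"object","properties":{"steps":{"type":"array","items":{"type":"array","items":{"type":"number"}}}},"required":["steps"]}

```bash
ls; mkdir -p pics
python3 - <<'E'
from bench import r
import cv2,pickle
s=r.get_state()
for k,v in s.items(): print(k,v)
for n in ['scene','top','wrist']:
    p=r.snapshot(n); cv2.imwrite(f'pics/{n}0.png',p['color']); print(n,p['intrinsics'],p['k1'],p['position'],p['rotation'])
    pickle.dump(p,open(f'{n}0.pkl','wb'))
    for q in ['hook_hinge','hook_end','holder_center','holder_eye','panel','plain_frame','post','lens_tube']:
        print(q,[(x['uv'],round(x['score'],2)) for x in r.place_of(q,n)])
E
```

```text
pics
time_s 0.0
joints [ 1.19032654  0.60011687 -0.00256606  1.60010029  0.0018169   0.94291104
 -0.07978669]
qvel [-0.00077009  0.00127403 -0.00031857  0.00094123  0.00073441 -0.00027572
  0.00018484]
joint_efforts [-2.11113470e-04 -7.65080237e+01  1.49733894e+00 -2.52341402e+01
 -5.24210790e-02  1.70278904e-02  1.65306492e-04]
position [ 0.21671158 -0.69135294  0.21777618]
tool_rot [[ 2.99215007e-01 -5.92064717e-04  9.54185532e-01]
 [-9.54184494e-01  1.41445680e-03  2.99215559e-01]
 [-1.52680919e-03 -9.99998824e-01 -1.41712272e-04]]
contact_force [-0.05902048  0.00781658 -0.68623584]
ft_torque [-0.01182195 -0.01196321 -0.04919906]
gripper_width 0.09307279485609096
scene [[379.60978878   0.         317.64966104]
 [  0.         379.60978878 203.1816066 ]
 [  0.           0.           1.        ]] -0.09322067589126774 [0.77453571 0.41578595 0.71071624] [[-0.90771804 -0.33601482  0.25128073]
 [ 0.41921464 -0.70128683  0.57658987]
 [-0.01752288  0.62872158  0.77743303]]
hook_hinge [([315.3, 114.1], 0.71), ([265.6, 132.9], 0.43), ([369.2, 215.0], 0.2)]
hook_end [([266.7, 132.3], 0.6), ([
[... 897 characters left out ...]
[([238.1, 171.3], 0.78), ([323.1, 181.2], 0.65), ([267.3, 209.1], 0.62), ([208.3, 209.1], 0.54)]
panel [([415.8, 224.9], 0.63)]
plain_frame [([264.6, 237.4], 0.6)]
post [([302.0, 151.1], 0.62)]
lens_tube [([264.2, 235.8], 0.58), ([329.2, 242.3], 0.56)]
wrist [[290.09735993   0.         324.31630025]
 [  0.         290.09735993 195.31013229]
 [  0.           0.           1.        ]] -0.05231937298196033 [ 0.2864195  -0.67011774  0.38496692] [[ 2.98782511e-01  9.20448465e-01  2.51999273e-01]
 [-9.54321230e-01  2.88186017e-01  7.88657700e-02]
 [-3.07899072e-05 -2.64051969e-01  9.64508453e-01]]
hook_hinge []
hook_end []
holder_center []
holder_eye []
panel []
plain_frame []
post []
lens_tube []
```

View pics/scene0.png

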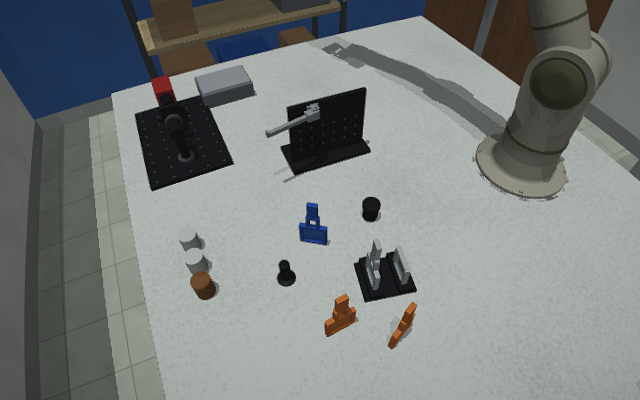

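View pics/top0.png

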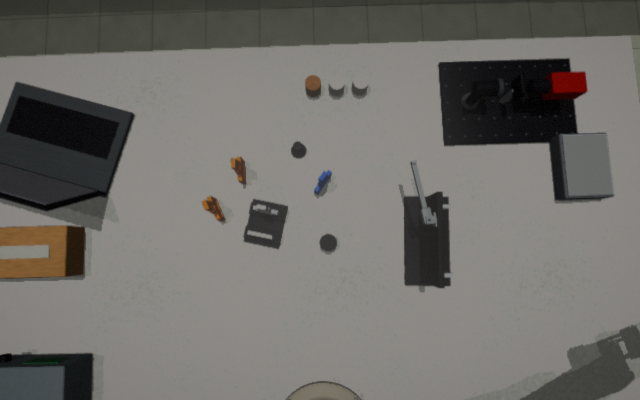

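View pics/wrist0.png

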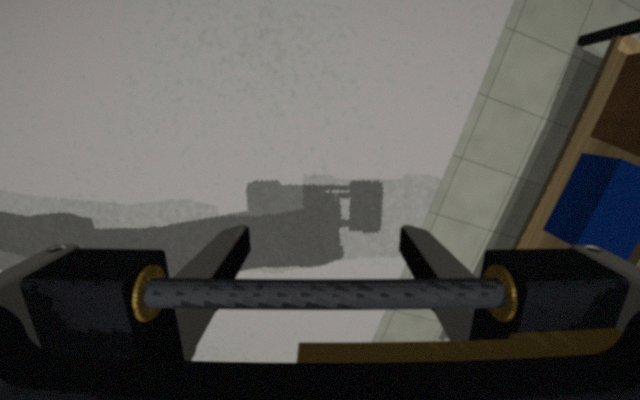

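```bash
cat > h.py <<'E'
import numpy as np,cv2,pickle
def und(p,uv):
    K=p['intrinsics'];x=(uv[0]-K[0,2])/K[0,0];y=(uv[1]-K[1,2])/K[1,1]
    rd=np.hypot(x,y);rr=rd
    for _ in range(20): rr=rd/(1+p['k1']*rr**2)
    s=rr/rd if rd>0 else 1
    return np.array([x*s,y*s])
def ray(p,uv):
    a=und(p,uv);d=np.array(p['rotation'])@np.array([a[0],-a[1],-1]);return np.array(p['position']),d/np.linalg.norm(d)
def onz(p,uv,z):
    o,d=ray(p,uv);return o+d*(z-o[2])/d[2]
def tri(p1,u1,p2,u2):
    o1,d1=ray(p1,u1);o2,d2=ray(p2,u2)
    A=np.stack([d1,-d2],1);t=np.linalg.lstsq(A,o2-o1,rcond=None)[0]
    a=o1+d1*t[0];b=o2+d2*t[1];return (a+b)/2,np.linalg.norm(a-b)
def proj(p,X):
    c=np.array(p['rotation']).T@(np.array(X)-p['position']);x,y=c[0]/-c[2],-c[1]/-c[2]
    f=1+p['k1']*(x*x+y*y);K=p['intrinsics'];return np.array([K[0,0]*x*f+K[0,2],K[1,1]*y*f+K[1,2]])
def crop(p,c,w,h,s,name):
    x,y=int(c[0]-w/2),int(c[1]-h/2);x=max(x,0);y=max(y,0)
    im=p['color'][y:y+h,x:x+w];im=cv2.resize(im,None,fx=s,fy=s,interpolation=cv2.INTER_CUBIC)
    st=10
    for i in range((x//st+1)*st,x+w,st):
        cv2.line(im,((i-x)*s,0),((i-x)*s,6),(0,0,255),1)
        if i%20==0: cv2.putText(im,str(i),((i-x)*s-10,16),0,.35,(0,0,255),1)
    for j in range((y//st+1)*st,y+h,st):
        cv2.line(im,(0,(j-y)*s),(6,(j-y)*s),(0,0,255),1)
        if j%20==0: cv2.putText(im,str(j),(8,(j-y)*s+4),0,.35,(0,0,255),1)
    cv2.imwrite(name,im)
def L(n): return pickle.load(open(n,'rb'))
E
python3 - <<'E'
from h import *
s=L('scene0.pkl');t=L('top0.pkl')
crop(s,(320,130),130,90,6,'pics/c1.png')
crop(s,(350,280),130,95,6,'pics/c2.png')
crop(t,(425,220),100,150,4,'pics/c3.png')
crop(t,(270,205),140,100,5,'pics/c4.png')
print(tri(s,[315.3,114.1],t,[428.4,219.5]))
print(tri(s,[266.7,132.3],t,[412.9,157.9]))
print(onz(t,[428.4,219.5],.165),onz(t,[412.9,157.9],.165),onz(s,[315.3,114.1],.165),onz(s,[266.7,132.3],.165))
print(onz(s,[397,272.2],.016),onz(t,[264.6,237.4],.016))
print('lens',onz(s,[368.1,216.4],0),'post',onz(s,[284.3,277.2],0))
E
```

```text
(array([ 0.49142921, -0.23721085,  0.16014735]), np.float64(0.003404300558943469))
(array([ 0.62122677, -0.20735873,  0.17738958]), np.float64(0.006350532699196376))
[ 0.49260424 -0.23693214  0.165     ] [ 0.62662448 -0.21178669  0.165     ] [ 0.49266481 -0.23023119  0.165     ] [ 0.61516388 -0.21933645  0.165     ]
[0.47931504 0.1368327  0.016     ] [0.46913194 0.13136048 0.016     ]
lens [ 0.45502774 -0.02420421  0.        ] post [0.69121899 0.03928629 0.        ]
```

View pics/c1.png

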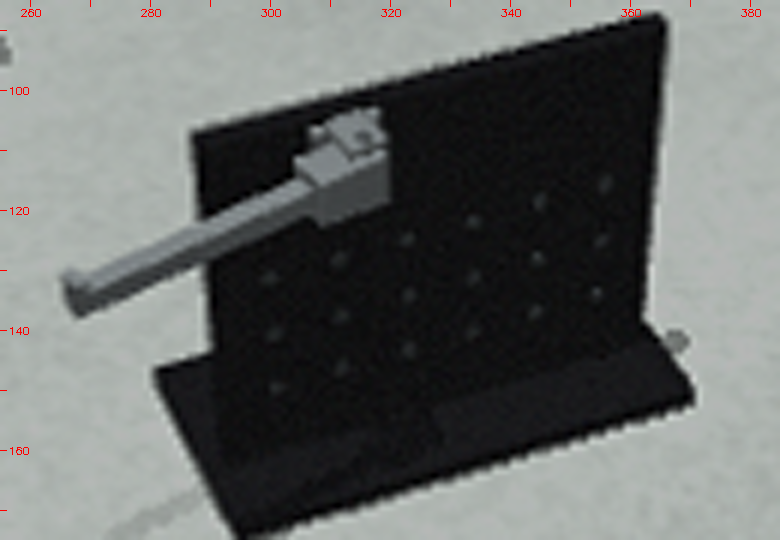

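View pics/c2.png

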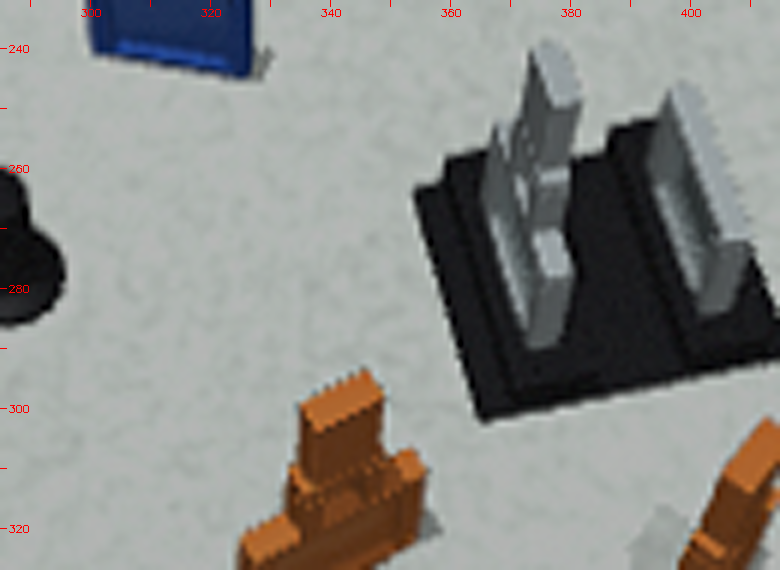

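View pics/c3.png

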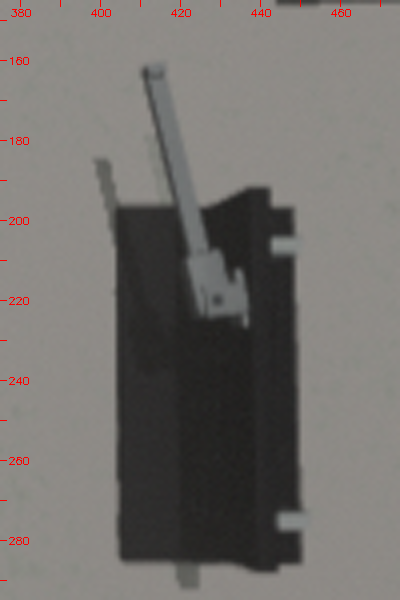

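View pics/c4.png

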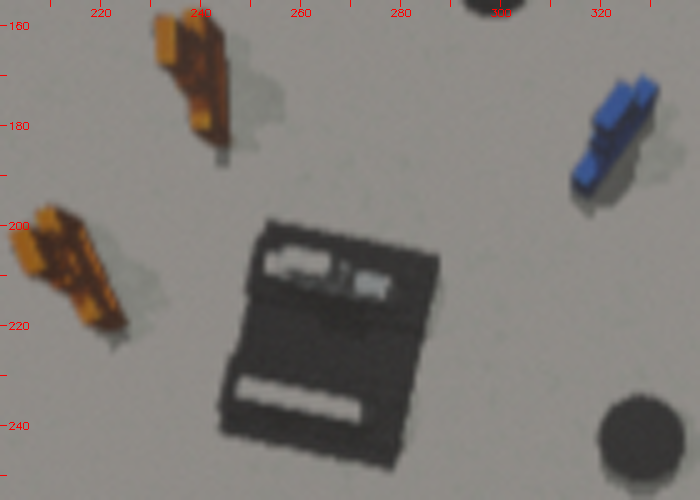

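Run:
```python
from h import *
s=L('scene0.pkl');t=L('top0.pkl')
np.set_printoptions(precision=4,suppress=True)
e=tri(s,[267.3,133],t,[413.2,161.5]);print('end',e, onz(t,[413.2,161.5],.170),onz(s,[267.3,132.5],.170))
# shoulder & pin
print('pin', onz(t,[429,219.5],.178))
# panel top edge front corners scene: (287.5,107) and (365,87.5)
for u in [(287.5,107),(365.5,88)]: print('paneltop scene',onz(s,u,.182))
# top: panel
for u in [(442,192),(442,287.5)]: print('top', onz(t,u,.182))
# tab top triangulate
print('tab',tri(s,[377.3,244],t,[259.7,207.5]))
# plain frame top
print('pf far', tri(s,[398.5,248],t,[272,237.5]),tri(s,[407,270],t,[247.5,231.5]))
for z in (.07,.08): print(onz(t,[272,237.5],z),onz(t,[247.5,231.5],z),onz(s,[398.5,248],z),onz(s,[407,270],z))
```

```text
end (array([ 0.617 , -0.2103,  0.1708]), np.float64(0.0013206713685598487)) [ 0.6177 -0.2108  0.17  ] [ 0.6157 -0.2123  0.17  ]
pin [ 0.4918 -0.2349  0.178 ]
paneltop scene [ 0.5475 -0.2618  0.182 ]
paneltop scene [ 0.3512 -0.2492  0.182 ]
top [ 0.5484 -0.2647  0.182 ]
top [ 0.3519 -0.2519  0.182 ]
tab (array([0.5327, 0.124 , 0.1403]), np.float64(0.0023694834557979353))
pf far (array([0.4667, 0.1085, 0.0601]), np.float64(0.0015684406981090083)) (array([0.483 , 0.1638, 0.0717]), np.float64(0.0008018281182593359))
[0.467  0.1069 0.07  ] [0.4828 0.1643 0.07  ] [0.4707 0.1137 0.07  ] [0.4825 0.1628 0.07  ]
[0.4668 0.1057 0.08  ] [0.4824 0.1626 0.08  ] [0.4755 0.1184 0.08  ] [0.4871 0.1668 0.08  ]
```

```bash
cat >> h.py <<'E'
from scipy.spatial.transform import Rotation as Ro
np.set_printoptions(precision=4,suppress=True)
def Rt(a,tilt=0):
    x=np.array([np.cos(a),np.sin(a),0]);y=np.array([0,0,-1.]);return np.stack([x,y,np.cross(x,y)],1)
def tgt(s,pos,a):
    R=s['tool_rot'];R=np.array(R);d=R.T@(np.array(pos)-s['position']);v=Ro.from_matrix(R.T@Rt(a)).as_rotvec()
    return np.r_[d,v]
def ang(s): return np.arctan2(s['tool_rot'][1][0],s['tool_rot'][0][0])
def grab(n,tag):
    from bench import r
    p=r.snapshot(n);pickle.dump(p,open(f'{n}{tag}.pkl','wb'));cv2.imwrite(f'pics/{n}{tag}.png',p['color']);return p
E
python3 - <<'E'
from h import *
from bench import r
s=r.get_state();print(tgt(s,[0.57,-0.26,0.28],0.19))
E
```

```text
[-0.3064 -0.0614  0.4661  0.0001 -1.457  -0.    ]
```

Emit:
arm_command(
  steps=[
    [1, -0.306, -0.061, 0.466, 0, -1.457, 0],
    [1, -0.306, -0.061, 0.466, 0, -1.457, 0],
    [1, -0.306, -0.061, 0.466, 0, -1.457, 0],
    [1, -0.306, -0.061, 0.466, 0, -1.457, 0],
    [1, -0.306, -0.061, 0.466, 0, -1.457, 0],
  ],
)

```text
time_s: 1.77
position: [0.349, -0.53, 0.2417]
tool_rot: [[0.804, 0.0, 0.594], [-0.594, -0.001, 0.804], [0.0, -1.0, -0.0]]
contact_force: [0.6, -0.8, -0.1]
gripper_width: 0.0931
```

Run:
```python
from h import *
from bench import r
s=r.get_state();print(s['time_s'],s['position'],ang(s),s['joints']);print(tgt(s,[0.57,-0.26,0.28],0.19))
```

```text
1.7667 [ 0.349  -0.53    0.2417] -0.6360313076076388 [ 1.0292  0.4719 -0.1909  1.7848  0.111   0.8949  0.1531]
[ 0.0174 -0.0384  0.3485  0.0005 -0.826   0.0003]
```

Emit:
arm_command(
  steps=[
    [1, 0.017, -0.038, 0.349, 0, -0.826, 0],
    [1, 0.017, -0.038, 0.349, 0, -0.826, 0],
    [1, 0.017, -0.038, 0.349, 0, -0.826, 0],
    [1, 0.017, -0.038, 0.349, 0, -0.826, 0],
    [1, 0.017, -0.038, 0.349, 0, -0.826, 0],
  ],
)

```text
time_s: 2.18
position: [0.4809, -0.3703, 0.2644]
tool_rot: [[1.0, 0.0, 0.011], [-0.011, -0.001, 1.0], [0.0, -1.0, -0.001]]
contact_force: [0.3, -0.1, -0.2]
gripper_width: 0.093
```

Run:
```python
from h import *
from bench import r
s=r.get_state();print(s['time_s'],s['position'],ang(s),s['joints']);print(tgt(s,[0.57,-0.26,0.28],0.19))
```

```text
2.1833 [ 0.4809 -0.3703  0.2644] -0.0110647279733911 [ 0.833   0.4328 -0.3857  1.8126  0.1981  0.9334  0.3501]
[ 0.0879 -0.0157  0.1113  0.0006 -0.2011  0.0003]
```

Emit:
arm_command(
  steps=[
    [1, 0.088, -0.016, 0.111, 0, -0.2, 0],
    [1, 0.088, -0.016, 0.111, 0, -0.2, 0],
    [1, 0.088, -0.016, 0.111, 0, -0.2, 0],
    [1, 0.088, -0.016, 0.111, 0, -0.2, 0],
    [1, 0.088, -0.016, 0.111, 0, -0.2, 0],
  ],
)

```text
time_s: 2.6
position: [0.5734, -0.257, 0.2807]
tool_rot: [[0.982, 0.003, -0.189], [0.189, 0.002, 0.982], [0.003, -1.0, 0.001]]
contact_force: [0.8, -0.3, 0.8]
gripper_width: 0.0929
```

Run:
```python
from h import *
from bench import r
w=grab('wrist','1')
s=r.get_state();print(s['time_s'],s['position'],ang(s),s['joints'])
```

```text
2.65 [ 0.5714 -0.2599  0.2801] 0.1873170558007595 [ 0.6466  0.4535 -0.4524  1.7452  0.2296  0.9945  0.2955]
```

View pics/wrist1.png

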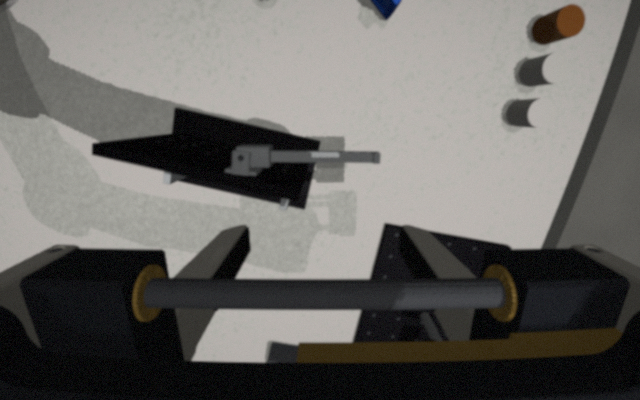

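Run:
```python
from h import *
w=L('wrist1.pkl')
crop(w,(300,160),130,90,6,'pics/c5.png')
for u in [(240,157),(379,157)]: print(onz(w,u,.172))
for u in [(320,141),(304,208),(93,150),(176,108)]: print('panel',onz(w,u,.182),onz(w,u,.0))
```

```text
[ 0.4878 -0.237   0.172 ]
[ 0.6178 -0.2122  0.172 ]
panel [ 0.5599 -0.2072  0.182 ] [ 0.5606 -0.2221  0.    ]
panel [ 0.5565 -0.2725  0.182 ] [ 0.555  -0.3321  0.    ]
panel [ 0.3515 -0.2539  0.182 ] [ 0.2092 -0.3007  0.    ]
panel [ 0.4285 -0.2021  0.182 ] [ 0.3391 -0.2135  0.    ]
```

View pics/c5.png

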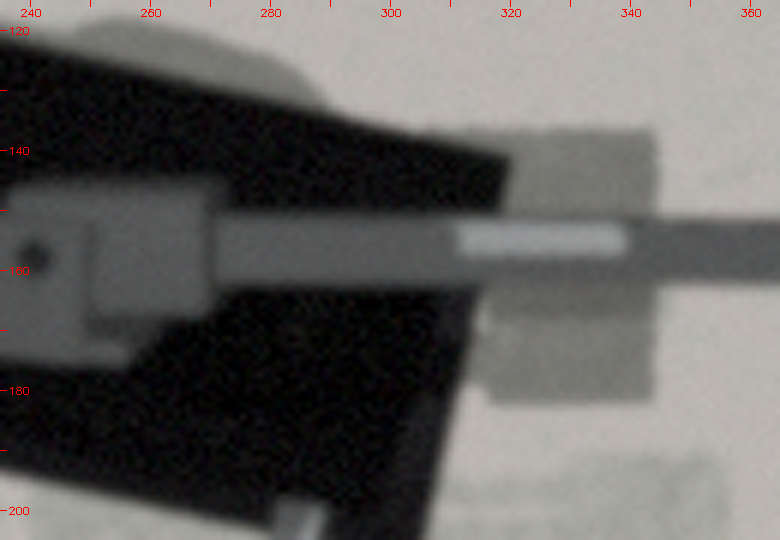

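Run:
```python
from h import *
from bench import r
s=r.get_state()
pin=np.array([.490,-.2365]);a=.188
u=np.array([np.cos(a),np.sin(a)]);b=np.array([u[1],-u[0]])
P=pin+.105*u+.036*b
print(P,tgt(s,[*P,.23],a),tgt(s,[*P,.148],a))
```

```text
[ 0.5999 -0.2522] [ 0.0293  0.0502  0.0022 -0.0003 -0.0007  0.0011] [ 0.0293  0.1322  0.0022 -0.0003 -0.0007  0.0011]
```

Emit:
arm_command(
  steps=[
    [0, 0.029, 0.02, 0.002, 0, 0, 0.001],
    [0, 0.029, 0.04, 0.002, 0, 0, 0.001],
    [0, 0.029, 0.05, 0.002, 0, 0, 0.001],
    [0, 0.029, 0.09, 0.002, 0, 0, 0.001],
    [0, 0.029, 0.132, 0.002, 0, 0, 0.001],
  ],
)

```text
time_s: 3.07
position: [0.5986, -0.2576, 0.1493]
tool_rot: [[0.984, 0.004, -0.18], [0.18, -0.003, 0.984], [0.003, -1.0, -0.004]]
contact_force: [4.6, -1.4, 3.1]
gripper_width: 0.0642
```

Emit:
arm_command(
  steps=[
    [0, 0, 0, 0.006, 0, 0, 0],
    [0, 0, 0, 0.012, 0, 0, 0],
  ],
)

```text
time_s: 3.23
position: [0.5937, -0.2452, 0.1458]
tool_rot: [[0.984, -0.005, -0.179], [0.179, 0.0, 0.984], [-0.005, -1.0, 0.001]]
contact_force: [0.0, 0.9, 0.3]
gripper_width: 0.0509
```

Run:
```python
from h import *
w=grab('wrist','2')
```

```text
(no output)
```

View pics/wrist2.png

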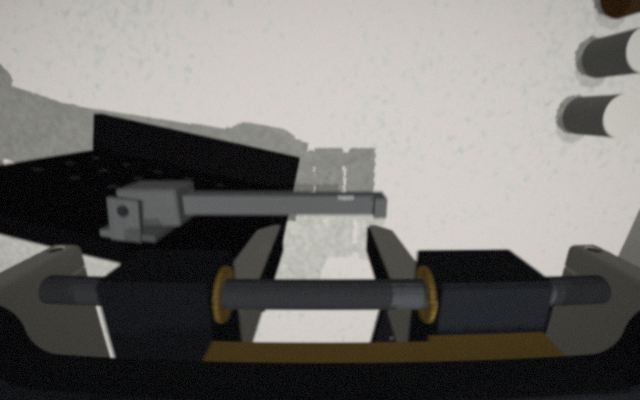

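Emit:
arm_command(
  steps=[
    [0, 0, 0, 0, 0, 0, 0],
    [0, 0, 0, 0, 0, 0, 0],
    [0, 0, 0, 0, 0, 0, 0],
    [0, 0, 0, 0, 0, 0, 0],
    [0, 0, 0, 0.002, 0, 0, 0],
  ],
)

```text
time_s: 3.7
position: [0.5955, -0.2422, 0.1487]
tool_rot: [[0.983, -0.0, -0.181], [0.181, -0.001, 0.983], [-0.001, -1.0, -0.001]]
contact_force: [-0.4, -0.2, -0.1]
gripper_width: 0.0135
```

Emit:
arm_command(
  steps=[
    [0, 0, 0, 0.002, 0, 0, 0],
    [0, 0, 0, 0.004, 0, 0, 0],
    [0, 0, 0, 0.006, 0, 0, 0],
    [0, 0, 0, 0.008, 0, 0, 0],
  ],
)

```text
time_s: 4.03
position: [0.594, -0.2332, 0.1481]
tool_rot: [[0.983, -0.001, -0.182], [0.182, -0.0, 0.983], [-0.001, -1.0, 0.0]]
contact_force: [-0.6, 0.2, 0.5]
gripper_width: 0.0004
```

Emit:
arm_command(
  steps=[
    [0, 0.001, 0, 0.0074, 0, -0.07, 0],
    [0, 0.001, 0, 0.0148, 0, -0.14, 0],
    [0, 0.001, 0, 0.0222, 0, -0.21, 0],
    [0, 0, 0, 0.0296, 0, -0.28, 0],
    [0, -0.001, 0, 0.037, 0, -0.35, 0],
  ],
)

```text
time_s: 4.45
position: [0.5868, -0.1977, 0.1482]
tool_rot: [[0.86, 0.0, -0.511], [0.511, -0.001, 0.86], [-0.0, -1.0, -0.001]]
contact_force: [1.1, -2.7, -1.2]
gripper_width: 0.0004
```

Run:
```python
from h import *
from bench import r
w=grab('wrist','3')
s=r.get_state();print(s['time_s'],s['position'],ang(s),s['contact_force'],s['joints'])
```

```text
4.5 [ 0.5861 -0.1962  0.1481] 0.5421033799064443 [ 0.3986 -1.1774 -0.5007] [ 0.5616  0.5982 -0.4962  1.8936  0.4049  0.7508  0.3792]
```

View pics/wrist3.png

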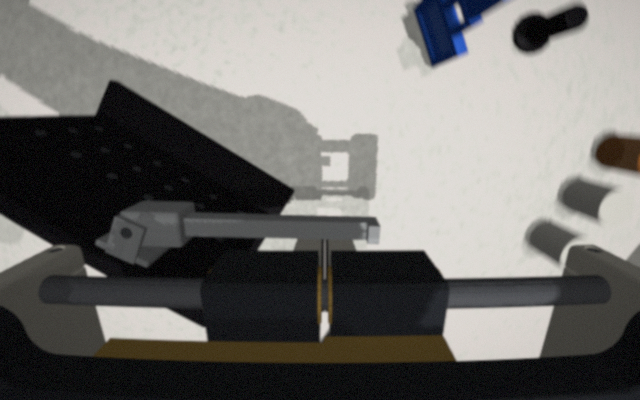

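Emit:
arm_command(
  steps=[
    [0, 0.001, 0, 0.0074, 0, -0.07, 0],
    [0, 0.001, 0, 0.0148, 0, -0.14, 0],
    [0, 0.001, 0, 0.0222, 0, -0.21, 0],
    [0, 0, 0, 0.0296, 0, -0.28, 0],
    [0, -0.001, 0, 0.037, 0, -0.35, 0],
  ],
)

```text
time_s: 4.92
position: [0.5672, -0.1663, 0.1482]
tool_rot: [[0.634, 0.0, -0.774], [0.774, -0.001, 0.634], [-0.0, -1.0, -0.001]]
contact_force: [1.6, -2.7, -2.7]
gripper_width: 0.0003
```

Emit:
arm_command(
  steps=[
    [0, 0.001, 0, 0.0074, 0, -0.07, 0],
    [0, 0.001, 0, 0.0148, 0, -0.14, 0],
    [0, 0.001, 0, 0.0222, 0, -0.21, 0],
    [0, 0, 0, 0.0296, 0, -0.28, 0],
    [0, -0.001, 0, 0.037, 0, -0.35, 0],
  ],
)

```text
time_s: 5.33
position: [0.5379, -0.1439, 0.1482]
tool_rot: [[0.33, 0.0, -0.944], [0.944, -0.001, 0.33], [-0.001, -1.0, -0.0]]
contact_force: [2.1, -3.7, -1.0]
gripper_width: 0.0004
```

Run:
```python
from h import *
from bench import r
w=grab('wrist','4')
s=r.get_state();print(s['time_s'],s['position'],ang(s),s['contact_force'],s['joints'])
```

```text
5.3833 [ 0.5366 -0.1433  0.1482] 1.2398725192348297 [ 0.3831 -2.3239 -0.3834] [ 0.6357  0.5761 -0.6943  2.0262  0.5504  0.7318  0.8374]
```

View pics/wrist4.png

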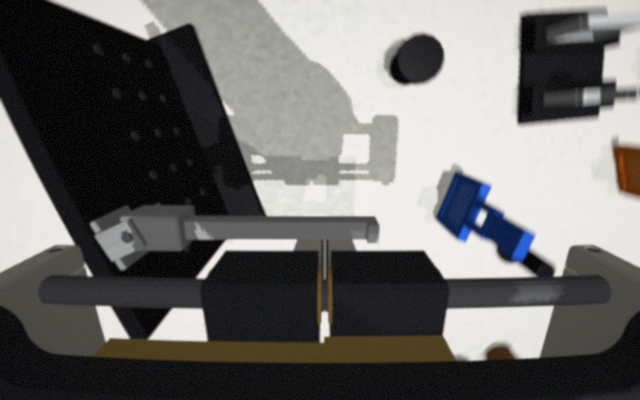

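Emit:
arm_command(
  steps=[
    [0, 0.001, 0, 0.0053, 0, -0.05, 0],
    [0, 0.001, 0, 0.0106, 0, -0.1, 0],
    [0, 0.001, 0, 0.0159, 0, -0.15, 0],
    [0, 0.001, 0, 0.0212, 0, -0.2, 0],
    [0, 0.001, 0, 0.0265, 0, -0.25, 0],
  ],
)

```text
time_s: 5.8
position: [0.5138, -0.1343, 0.1484]
tool_rot: [[0.089, 0.001, -0.996], [0.996, -0.001, 0.089], [-0.001, -1.0, -0.001]]
contact_force: [3.2, -3.1, -1.2]
gripper_width: 0.0001
```

Emit:
arm_command(
  steps=[
    [0, 0, 0, 0.002, 0, -0.02, 0],
    [0, 0, 0, 0.004, 0, -0.04, 0],
    [0, 0, 0, 0.006, 0, -0.06, 0],
  ],
)

```text
time_s: 6.05
position: [0.5076, -0.1331, 0.1484]
tool_rot: [[0.028, 0.0, -1.0], [1.0, -0.0, 0.028], [-0.0, -1.0, -0.0]]
contact_force: [3.9, -1.6, -0.5]
gripper_width: 0.0006
```

Emit:
arm_command(
  steps=[
    [0, 0, 0, 0.0015, 0, -0.015, 0],
    [0, 0, 0, 0.003, 0, -0.03, 0],
    [0, 0, 0, 0.0045, 0, -0.045, 0],
    [0, 0, 0, 0.006, 0, -0.06, 0],
  ],
)

```text
time_s: 6.38
position: [0.501, -0.1323, 0.1484]
tool_rot: [[-0.034, -0.0, -0.999], [0.999, 0.0, -0.034], [0.0, -1.0, 0.0]]
contact_force: [3.9, 0.7, 1.2]
gripper_width: 0.0003
```

Run:
```python
from h import *
from bench import r
w=grab('wrist','5');crop(w,(240,220),300,80,2,'pics/c6.png')
s=r.get_state();print(s['time_s'],s['position'],ang(s),s['contact_force'],s['joints'])
```

```text
6.4333 [ 0.5007 -0.1323  0.1483] 1.6056390575898891 [3.1267 1.3252 2.7931] [ 0.7089  0.5665 -0.8024  2.1035  0.6218  0.7233  1.1036]
```

View pics/c6.png

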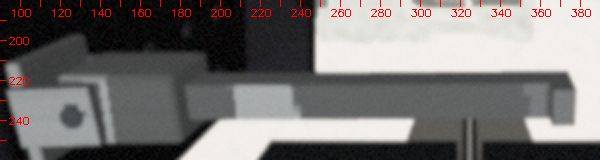

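Push on in small steps, watching the force rise.

Emit:
arm_command(
  steps=[
    [0, 0, 0, 0.001, 0, -0.01, 0],
    [0, 0, 0, 0.002, 0, -0.02, 0],
    [0, 0, 0, 0.003, 0, -0.03, 0],
  ],
)

```text
time_s: 6.68
position: [0.4979, -0.1323, 0.1483]
tool_rot: [[-0.064, -0.001, -0.998], [0.998, 0.001, -0.064], [0.001, -1.0, 0.0]]
contact_force: [3.6, 3.1, 0.8]
gripper_width: 0.0003
```

Emit:
arm_command(
  steps=[
    [0, 0, 0, 0.001, 0, -0.01, 0],
    [0, 0, 0, 0.002, 0, -0.02, 0],
  ],
)

```text
time_s: 6.85
position: [0.4972, -0.1322, 0.1485]
tool_rot: [[-0.084, 0.002, -0.996], [0.996, 0.001, -0.084], [0.001, -1.0, -0.002]]
contact_force: [9.8, 4.8, -4.2]
gripper_width: 0.0007
```

Emit:
arm_command(
  steps=[
    [0, 0, 0, 0.0005, 0, 0, 0],
    [0, 0, 0, 0.0005, 0, 0, 0],
  ],
)

```text
time_s: 7.02
position: [0.4972, -0.1322, 0.1484]
tool_rot: [[-0.083, 0.003, -0.997], [0.997, 0.002, -0.083], [0.002, -1.0, -0.003]]
contact_force: [9.4, 3.4, -3.7]
gripper_width: 0.0005
```

Emit:
arm_command(
  steps=[
    [0, 0, 0, 0.001, 0, 0, 0],
    [0, 0, 0, 0.001, 0, 0, 0],
    [0, 0, 0, 0.001, 0, 0, 0],
  ],
)

```text
time_s: 7.27
position: [0.4971, -0.1322, 0.1485]
tool_rot: [[-0.083, 0.004, -0.997], [0.997, 0.002, -0.083], [0.002, -1.0, -0.005]]
contact_force: [12.2, 3.2, -6.4]
gripper_width: 0.0001
```

Emit:
arm_command(
  steps=[
    [0, 0, 0, 0.0003, 0, 0, 0],
    [0, 0, 0, 0.0003, 0, 0, 0],
    [0, 0, 0, 0.0003, 0, 0, 0],
    [0, 0, 0, 0.0003, 0, 0, 0],
    [0, 0, 0, 0.0003, 0, 0, 0],
  ],
)

```text
time_s: 7.68
position: [0.4971, -0.1322, 0.1485]
tool_rot: [[-0.083, 0.005, -0.997], [0.997, 0.002, -0.083], [0.002, -1.0, -0.005]]
contact_force: [13.8, 3.5, -7.4]
gripper_width: 0.0007
```

Run:
```python
from h import *
from bench import r
w=grab('wrist','6');crop(w,(240,220),300,80,2,'pics/c7.png')
s=r.get_state();print(s['time_s'],s['position'],ang(s),s['contact_force'],s['joints'])
```

```text
7.7333 [ 0.4971 -0.1322  0.1486] 1.6539691834292922 [13.7225  3.038  -7.4939] [ 0.7228  0.5652 -0.8172  2.1137  0.6323  0.7173  1.1415]
```

View pics/wrist6.png

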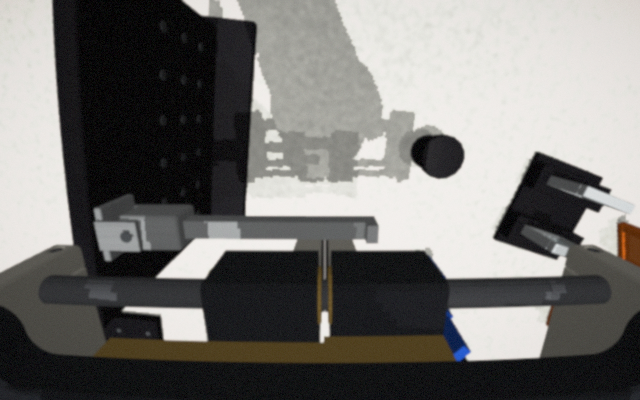

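Emit:
arm_command(
  steps=[
    [0, 0, 0, -0.02, 0, 0, 0],
    [0, 0, 0, -0.04, 0, 0, 0],
    [0.5, 0, -0.03, -0.06, 0, 0, 0],
    [1, 0, -0.07, -0.06, 0, 0, 0],
    [1, 0, -0.11, -0.06, 0, 0, 0],
  ],
)

```text
time_s: 8.15
position: [0.5524, -0.128, 0.2579]
tool_rot: [[-0.083, -0.007, -0.997], [0.997, 0.001, -0.083], [0.002, -1.0, 0.006]]
contact_force: [0.5, -0.8, -0.2]
gripper_width: 0.0158
```

Run:
```python
from h import *
from bench import r
s=r.get_state();print(s['time_s'],s['position'],ang(s),s['contact_force'])
w=grab('wrist','7');crop(w,(240,200),130,90,6,'pics/c8.png')
t=grab('top','7');crop(t,(405,210),120,90,6,'pics/c9.png')
sc=grab('scene','7');crop(sc,(330,130),120,90,6,'pics/c10.png')
```

```text
8.15 [ 0.5524 -0.128   0.2579] 1.6540869428907057 [ 0.5059 -0.7568 -0.2308]
```

View pics/wrist7.png

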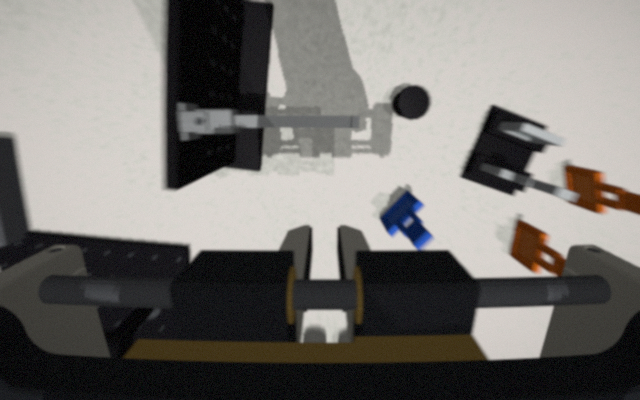

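View pics/c9.png

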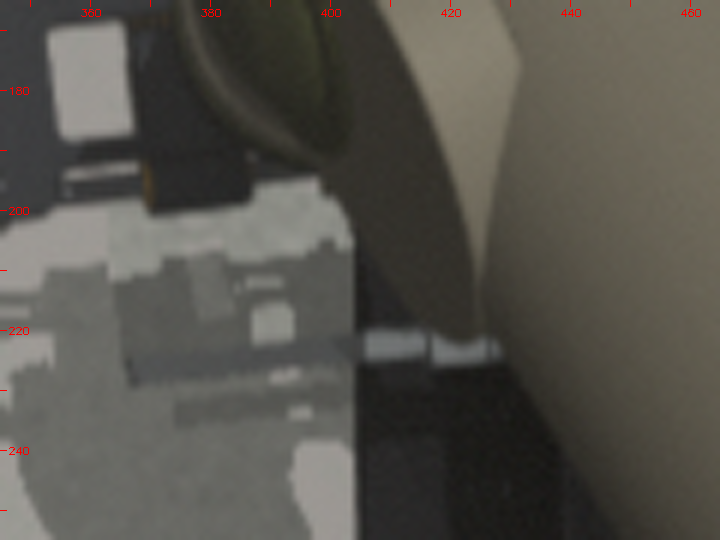

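View pics/c10.png

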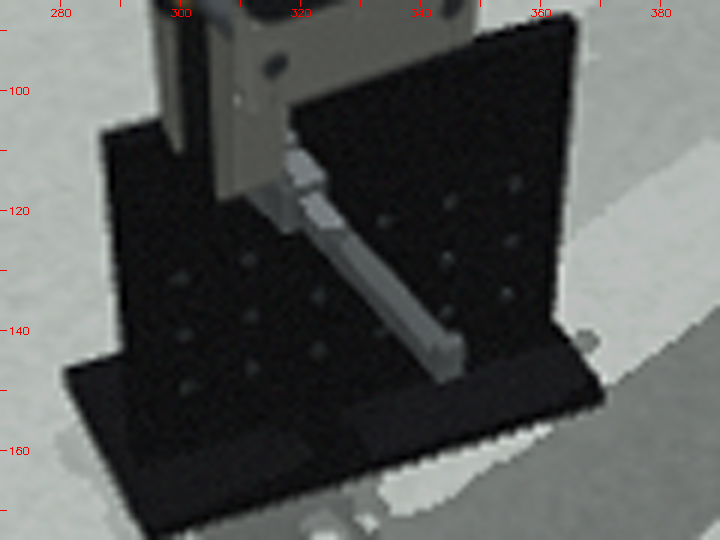

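Run:
```python
from h import *
s=L('scene7.pkl');t=L('top7.pkl');w=L('wrist7.pkl')
print(onz(t,[367,226.5],.17),onz(s,[345,143],.172),tri(s,[345,143],t,[367,226.5]))
print('wrist',onz(w,(200,121),.178),onz(w,(358,122),.172), onz(w,(237,121),.176))
```

```text
[ 0.4816 -0.1056  0.17  ] [ 0.4806 -0.1063  0.172 ] (array([ 0.4814, -0.1052,  0.1732]), np.float64(0.0001864916407522321))
wrist [ 0.4905 -0.2372  0.178 ] [ 0.481  -0.1054  0.172 ] [ 0.4883 -0.2067  0.176 ]
```

View pics/c8.png

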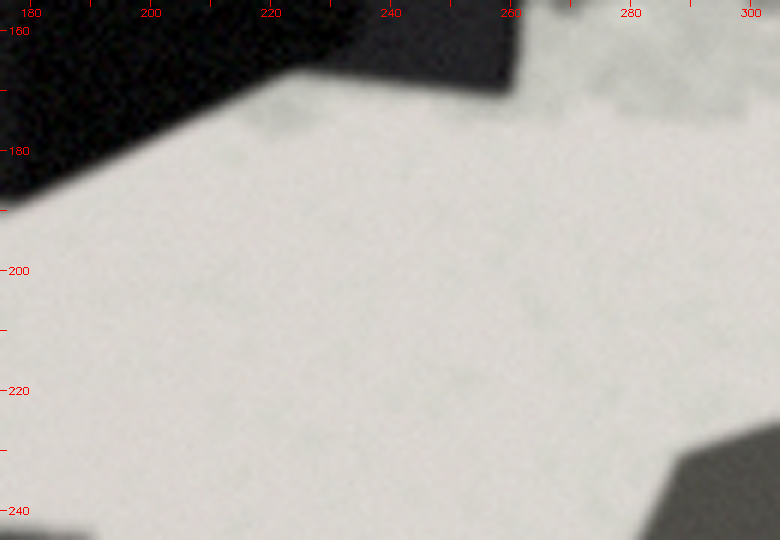

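Run:
```python
from h import *
from bench import r
s=r.get_state();print(tgt(s,[0.533,0.09,0.24],-0.276))
```

```text
[ 0.2196  0.0197  0.0028  0.0021  1.9286 -0.0011]
```

Emit:
arm_command(
  steps=[
    [1, 0.22, 0.02, 0.003, 0.002, 1.928, -0.001],
    [1, 0.22, 0.02, 0.003, 0.002, 1.928, -0.001],
    [1, 0.22, 0.02, 0.003, 0.002, 1.928, -0.001],
    [1, 0.22, 0.02, 0.003, 0.002, 1.928, -0.001],
    [1, 0.22, 0.02, 0.003, 0.002, 1.928, -0.001],
  ],
)

```text
time_s: 8.72
position: [0.532, 0.0767, 0.2376]
tool_rot: [[0.518, -0.006, -0.855], [0.855, -0.002, 0.518], [-0.004, -1.0, 0.004]]
contact_force: [-0.4, -0.4, -0.5]
gripper_width: 0.0611
```

Run:
```python
from h import *
from bench import r
s=r.get_state();print(s['position'],s['joints'],tgt(s,[0.533,0.09,0.24],-0.276))
```

```text
[0.532  0.0767 0.2376] [ 0.2883  0.4408 -0.7431  1.9722  0.3834  0.8784  0.3673] [ 0.0119 -0.0025  0.006  -0.0006  1.3021 -0.0063]
```

Emit:
arm_command(
  steps=[
    [1, 0.012, -0.002, 0.006, 0, 1.302, -0.006],
    [1, 0.012, -0.002, 0.006, 0, 1.302, -0.006],
    [1, 0.012, -0.002, 0.006, 0, 1.302, -0.006],
    [1, 0.012, -0.002, 0.006, 0, 1.302, -0.006],
    [1, 0.012, -0.002, 0.006, 0, 1.302, -0.006],
  ],
)

```text
time_s: 9.13
position: [0.5333, 0.0888, 0.2396]
tool_rot: [[0.92, -0.004, -0.391], [0.391, 0.0, 0.92], [-0.004, -1.0, 0.002]]
contact_force: [-0.6, 0.1, 0.3]
gripper_width: 0.0914
```

Run:
```python
from h import *
from bench import r
s=r.get_state();print(s['position'],s['joints'],tgt(s,[0.533,0.09,0.24],-0.276))
```

```text
[0.5333 0.0888 0.2396] [ 0.1548  0.4064 -0.5776  1.9711  0.2895  0.8493 -0.1776] [ 0.0002 -0.0004  0.0012 -0.0003  0.6782 -0.004 ]
```

Emit:
arm_command(
  steps=[
    [1, 0, 0, 0.001, 0, 0.678, -0.004],
    [1, 0, 0, 0.001, 0, 0.678, -0.004],
    [1, 0, 0, 0.001, 0, 0.678, -0.004],
    [1, 0, 0, 0.001, 0, 0.678, -0.004],
    [1, 0, 0, 0.001, 0, 0.678, -0.004],
  ],
)

```text
time_s: 9.55
position: [0.5329, 0.0895, 0.2396]
tool_rot: [[0.975, -0.0, 0.222], [-0.222, 0.0, 0.975], [-0.0, -1.0, 0.0]]
contact_force: [0.2, -0.2, -0.6]
gripper_width: 0.0927
```

Run:
```python
from h import *
from bench import r
w=grab('wrist','8');crop(w,(320,190),130,95,6,'pics/c11.png')
s=r.get_state();print(s['time_s'],s['position'],ang(s),s['joints'])
```

```text
9.6 [0.5329 0.0896 0.2398] -0.23216457336472962 [ 0.0361  0.3796 -0.4135  1.981   0.2041  0.8206 -0.7232]
```

View pics/wrist8.png

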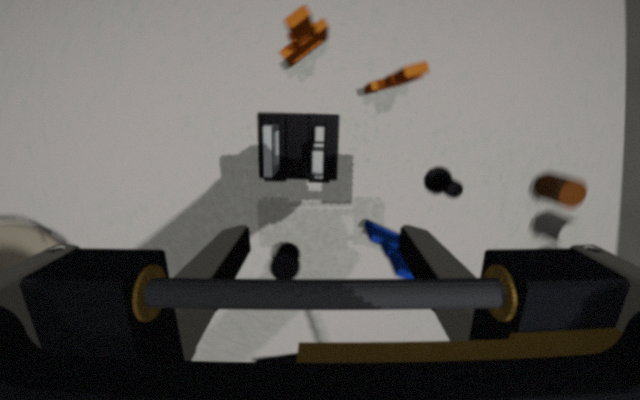

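View pics/c11.png

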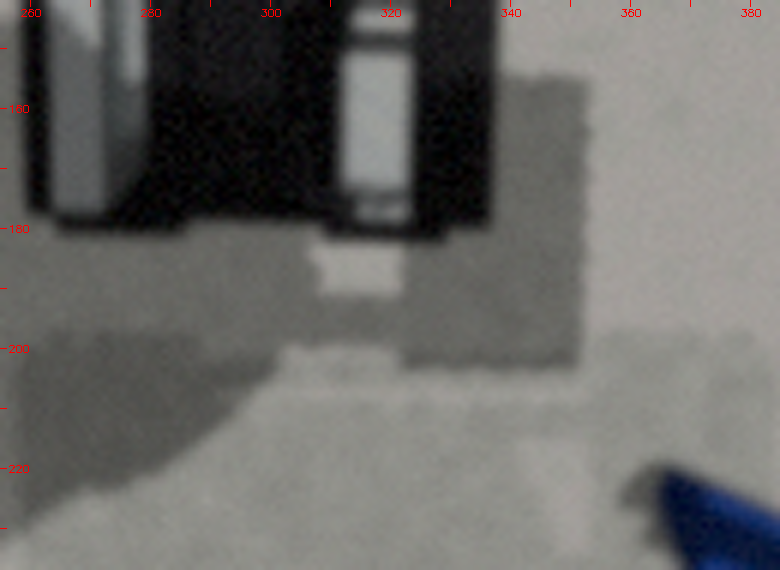

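Run:
```python
from h import *
from bench import r
w=L('wrist8.pkl');s=r.get_state()
crop(w,(300,145),120,95,6,'pics/c12.png')
print('tab',onz(w,(317.8,162.3),.140))
for a,b,z in [((312.7,151),(312.3,173),.14),((323.5,151),(323.3,173),.14),((258.5,115),(259,177),.024),((338,115),(336.5,178),.024)]:
    A=onz(w,a,z);B=onz(w,b,z);d=A-B;print(A,B,np.arctan2(-d[0],d[1]), np.linalg.norm(d))
```

```text
tab [0.5338 0.1218 0.14  ]
[0.5316 0.1329 0.14  ] [0.5265 0.1132 0.14  ] -0.25224992583427447 0.020435926224054966
[0.5412 0.1307 0.14  ] [0.5365 0.1109 0.14  ] -0.2337537909748565 0.0204270772069539
[0.4672 0.1811 0.024 ] [0.4455 0.1032 0.024 ] -0.27148469007188775 0.08088199056286444
[0.5661 0.1583 0.024 ] [0.5469 0.0786 0.024 ] -0.2368972624216798 0.08196692172039545
```

View pics/c12.png

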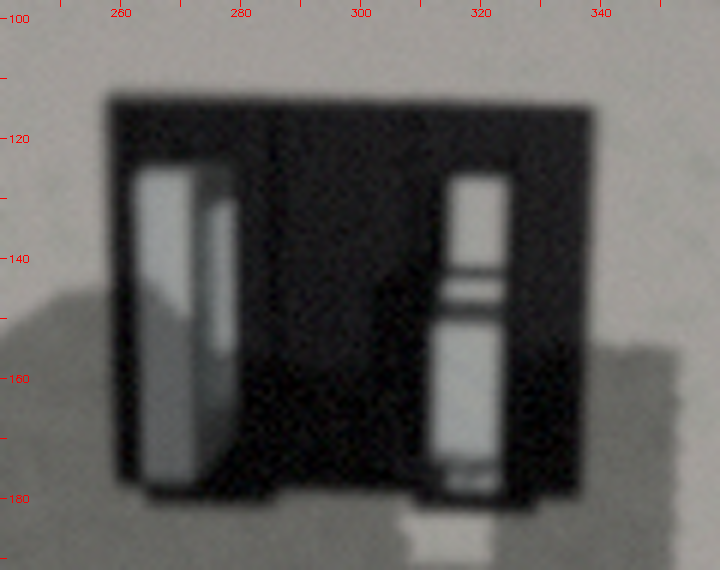

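Run:
```python
from h import *
from bench import r
s=r.get_state();print(tgt(s,[0.5338,0.1218,0.108],-0.25))
```

```text
[-0.0065  0.1318  0.0314 -0.0007  0.0178 -0.0002]
```

Emit:
arm_command(
  steps=[
    [1, -0.0065, 0.03, 0.0314, 0, 0.018, 0],
    [1, -0.0065, 0.06, 0.0314, 0, 0.018, 0],
    [1, -0.0065, 0.09, 0.0314, 0, 0.018, 0],
    [1, -0.0065, 0.12, 0.0314, 0, 0.018, 0],
    [1, -0.0065, 0.132, 0.0314, 0, 0.018, 0],
  ],
)

```text
time_s: 10.02
position: [0.5324, 0.1217, 0.1049]
tool_rot: [[0.973, -0.003, 0.229], [-0.229, -0.0, 0.973], [-0.003, -1.0, -0.001]]
contact_force: [-0.9, 0.1, 0.1]
gripper_width: 0.093
```

Run:
```python
from h import *
from bench import r
w=grab('wrist','9')
s=r.get_state();print(s['time_s'],s['position'],ang(s),s['joints'],s['contact_force'])
```

```text
10.0667 [0.532  0.1216 0.1042] -0.23128984737030447 [-0.1003  0.5677 -0.3264  2.0918  0.3413  0.5368 -0.9067] [-0.9682 -0.162  -1.2358]
```

View pics/wrist9.png

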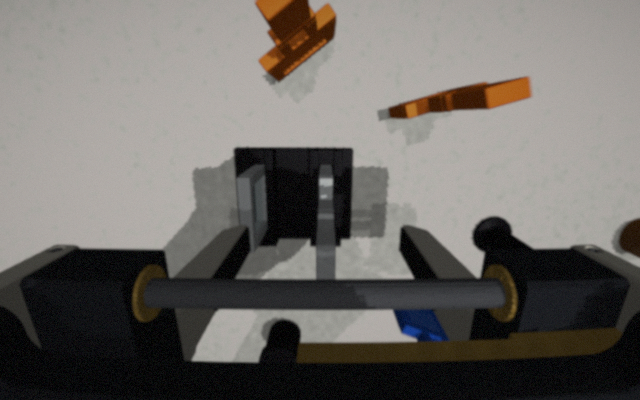

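Emit:
arm_command(
  steps=[
    [0, 0.001, -0.004, 0, 0, 0.019, 0],
    [0, 0.001, -0.004, 0, 0, 0.019, 0],
    [0, 0.001, -0.004, 0, 0, 0.019, 0],
    [0, 0.001, -0.004, 0, 0, 0.019, 0],
    [0, 0.001, -0.004, 0, 0, 0.019, 0],
  ],
)

```text
time_s: 10.48
position: [0.5371, 0.1228, 0.1145]
tool_rot: [[0.968, 0.006, 0.251], [-0.251, 0.003, 0.968], [0.005, -1.0, 0.004]]
contact_force: [0.5, -0.3, 0.7]
gripper_width: 0.0643
```

Emit:
arm_command(
  steps=[
    [0, 0, 0, 0, 0, 0, 0],
    [0, 0, 0, 0, 0, 0, 0],
    [0, 0, 0, 0, 0, 0, 0],
    [0, 0, 0, 0, 0, 0, 0],
    [0, 0, 0, 0, 0, 0, 0],
  ],
)

```text
time_s: 10.9
position: [0.5367, 0.123, 0.1135]
tool_rot: [[0.968, 0.004, 0.251], [-0.251, 0.002, 0.968], [0.003, -1.0, 0.003]]
contact_force: [-0.2, -0.5, 0.1]
gripper_width: 0.031
```

Emit:
arm_command(
  steps=[
    [0, 0, 0, 0, 0, 0, 0],
    [0, 0, 0, 0, 0, 0, 0],
    [0, 0, 0, 0, 0, 0, 0],
    [0, 0, 0, 0, 0, 0, 0],
  ],
)

```text
time_s: 11.23
position: [0.5359, 0.123, 0.1134]
tool_rot: [[0.968, 0.003, 0.251], [-0.251, 0.002, 0.968], [0.002, -1.0, 0.003]]
contact_force: [-3.6, 1.0, 2.4]
gripper_width: 0.0096
```

Emit:
arm_command(
  steps=[
    [0, 0, 0, 0, 0, 0, 0],
    [0, 0, -0.005, 0, 0, 0, 0],
    [0, 0, -0.012, 0, 0, 0, 0],
    [0, 0, -0.02, 0, 0, 0, 0],
    [0, 0, -0.03, 0, 0, 0, 0],
  ],
)

```text
time_s: 11.65
position: [0.537, 0.1228, 0.1444]
tool_rot: [[0.968, 0.005, 0.251], [-0.251, 0.003, 0.968], [0.004, -1.0, 0.004]]
contact_force: [-0.2, 0.0, -1.7]
gripper_width: 0.0097
```

Emit:
arm_command(
  steps=[
    [0, 0, -0.02, 0, 0, 0, 0],
    [0, 0, -0.04, 0, 0, 0, 0],
    [0, 0, -0.06, 0, 0, 0, 0],
    [0, 0, -0.08, 0, 0, 0, 0],
    [0, 0, -0.09, 0, 0, 0, 0],
  ],
)

```text
time_s: 12.07
position: [0.5376, 0.1229, 0.237]
tool_rot: [[0.968, 0.009, 0.251], [-0.251, 0.004, 0.968], [0.008, -1.0, 0.006]]
contact_force: [-0.2, 0.7, -1.2]
gripper_width: 0.0099
```

Run:
```python
from h import *
from bench import r
w=grab('wrist','10');sc=grab('scene','10')
s=r.get_state();print(s['time_s'],s['position'],ang(s),s['joints'],s['contact_force'],s['gripper_width'])
crop(sc,(370,230),130,95,6,'pics/c13.png')
```

```text
12.1667 [0.5376 0.1229 0.2359] -0.2543199227474228 [-0.024   0.3938 -0.412   1.9691  0.2141  0.8106 -0.809 ] [-0.167  -0.9256 -0.8493] 0.009779474076232727
```

View pics/wrist10.png

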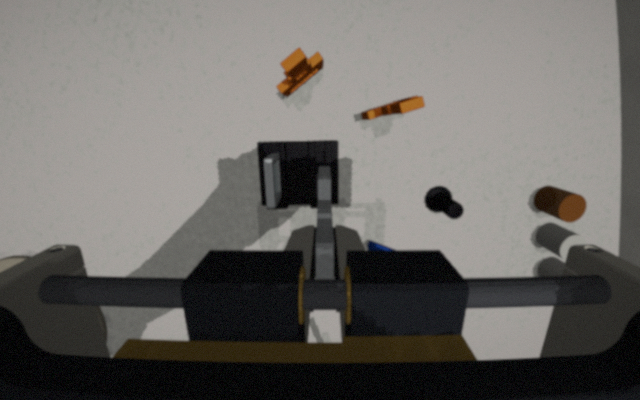

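View pics/scene10.png

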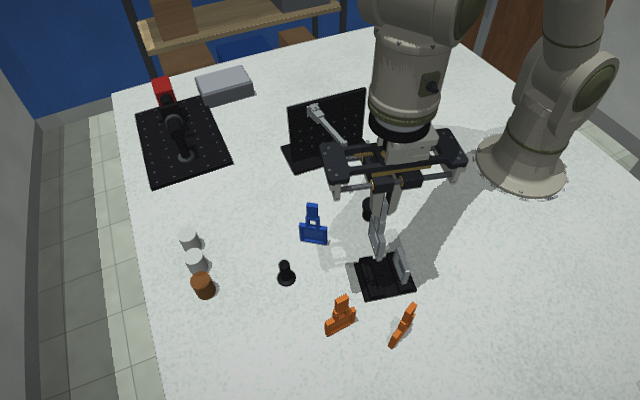

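Run:
```python
from h import *
from bench import r
t=L('top0.pkl');sc=L('scene0.pkl');print('blue',onz(sc,(312,243),0),onz(t,(322,185),0.05))
pin=np.array([.4905,-.2370]);a=1.643;u=np.array([np.cos(a),np.sin(a)])
s=r.get_state();P=pin+.18*u;print(P,tgt(s,[*P,.26],a-np.pi))
```

```text
blue [ 0.6039 -0.0134  0.    ] [ 0.5904 -0.0144  0.05  ]
[ 0.4775 -0.0575] [-0.0126 -0.0252 -0.1895 -0.0097  1.2443  0.0032]
```

Emit:
arm_command(
  steps=[
    [0, -0.0126, -0.025, -0.19, -0.01, 1.244, 0.003],
    [0, -0.0126, -0.025, -0.19, -0.01, 1.244, 0.003],
    [0, -0.0126, -0.025, -0.19, -0.01, 1.244, 0.003],
    [0, -0.0126, -0.025, -0.19, -0.01, 1.244, 0.003],
    [0, -0.0126, -0.025, -0.19, -0.01, 1.244, 0.003],
  ],
)

```text
time_s: 12.58
position: [0.4741, -0.0622, 0.2573]
tool_rot: [[0.631, -0.001, 0.776], [-0.776, -0.002, 0.631], [0.001, -1.0, -0.002]]
contact_force: [0.3, 0.1, -2.4]
gripper_width: 0.0102
```

Run:
```python
from h import *
from bench import r
pin=np.array([.4905,-.2370]);a=1.643;u=np.array([np.cos(a),np.sin(a)])
s=r.get_state();P=pin+.18*u;print(s['position'],s['joints'],tgt(s,[*P,.26],a-np.pi))
```

```text
[ 0.4741 -0.0622  0.2573] [ 0.1999  0.2638 -0.2366  2.0921  0.0888  0.796  -0.9791] [-0.0015 -0.0027  0.0057  0.0021  0.6106  0.0017]
```

Emit:
arm_command(
  steps=[
    [0, -0.0015, -0.002, 0.005, 0.002, 0.61, 0.002],
    [0, -0.0015, -0.002, 0.005, 0.002, 0.61, 0.002],
    [0, -0.0015, -0.002, 0.005, 0.002, 0.61, 0.002],
    [0, -0.0015, -0.002, 0.005, 0.002, 0.61, 0.002],
    [0, -0.0015, -0.002, 0.005, 0.002, 0.61, 0.002],
  ],
)

```text
time_s: 13.0
position: [0.4787, -0.0541, 0.2589]
tool_rot: [[0.075, 0.0, 0.997], [-0.997, 0.001, 0.075], [-0.001, -1.0, 0.0]]
contact_force: [0.7, -0.2, -1.2]
gripper_width: 0.0102
```

Run:
```python
from h import *
from bench import r
pin=np.array([.4905,-.2370]);a=1.643;u=np.array([np.cos(a),np.sin(a)])
w=grab('wrist','11')
s=r.get_state();P=pin+.18*u;print(s['position'],s['joints'],tgt(s,[*P,.22],a-np.pi),s['tool_rot'])
```

```text
[ 0.4787 -0.0541  0.2589] [ 0.0837  0.2595 -0.1099  2.0896  0.0374  0.7942 -1.5511] [ 0.0034  0.0389 -0.0014 -0.0003 -0.0037 -0.0015] [[ 0.0685  0.0002  0.9977]
 [-0.9977  0.0015  0.0685]
 [-0.0015 -1.      0.0003]]
```

View pics/wrist11.png

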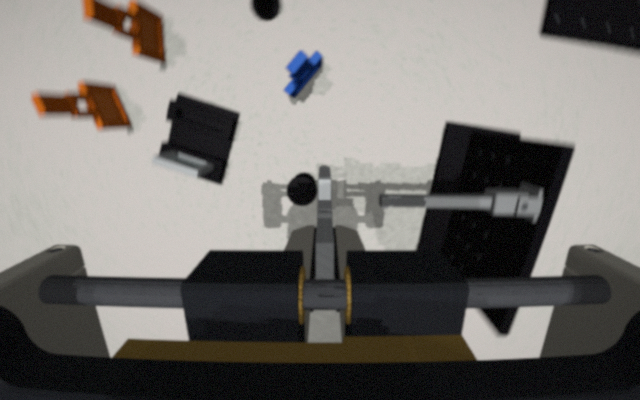

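Emit:
arm_command(
  steps=[
    [0, 0.003, 0.02, -0.001, 0, -0.003, -0.001],
    [0, 0.003, 0.04, -0.001, 0, -0.003, -0.001],
    [0, 0.003, 0.054, -0.001, 0, -0.003, -0.001],
    [0, 0.003, 0.0585, -0.001, 0, -0.003, -0.001],
    [0, 0.003, 0.0585, -0.001, 0, -0.003, -0.001],
  ],
)

```text
time_s: 13.47
position: [0.4776, -0.0567, 0.1999]
tool_rot: [[0.087, -0.002, 0.996], [-0.996, 0.001, 0.087], [-0.001, -1.0, -0.001]]
contact_force: [0.1, -1.0, -1.4]
gripper_width: 0.0099
```

Emit:
arm_command(
  steps=[
    [0, 0, 0, 0, 0, 0, 0],
    [0, 0, 0, 0, 0, 0, 0],
  ],
)

```text
time_s: 13.63
position: [0.4789, -0.0568, 0.2019]
tool_rot: [[0.086, 0.002, 0.996], [-0.996, 0.001, 0.086], [-0.0, -1.0, 0.002]]
contact_force: [0.2, -0.4, -0.9]
gripper_width: 0.0096
```

Run:
```python
from h import *
from bench import r
w=grab('wrist','12');sc=grab('scene','12');t=grab('top','12')
s=r.get_state();print(s['time_s'],s['position'],s['tool_rot'],s['contact_force'])
crop(w,(400,200),200,110,4,'pics/c14.png');crop(sc,(345,165),130,95,6,'pics/c15.png');crop(t,(355,210),130,90,6,'pics/c16.png')
for q in ['holder_eye','hook_end']: print(q,[(x['uv'],round(x['score'],2)) for x in r.place_of(q,'scene')])
```

```text
13.7833 [ 0.4789 -0.0568  0.202 ] [[ 0.0854  0.0028  0.9963]
 [-0.9963  0.0006  0.0854]
 [-0.0003 -1.      0.0029]] [ 0.5186  0.1208 -1.6896]
holder_eye [([358.8, 155.7], 0.96), ([404.9, 319.4], 0.68), ([340.3, 314.5], 0.62), ([310.3, 224.7], 0.6)]
hook_end [([358.5, 162.0], 0.72), ([344.3, 144.0], 0.56), ([397.4, 272.8], 0.16)]
```

View pics/c14.png

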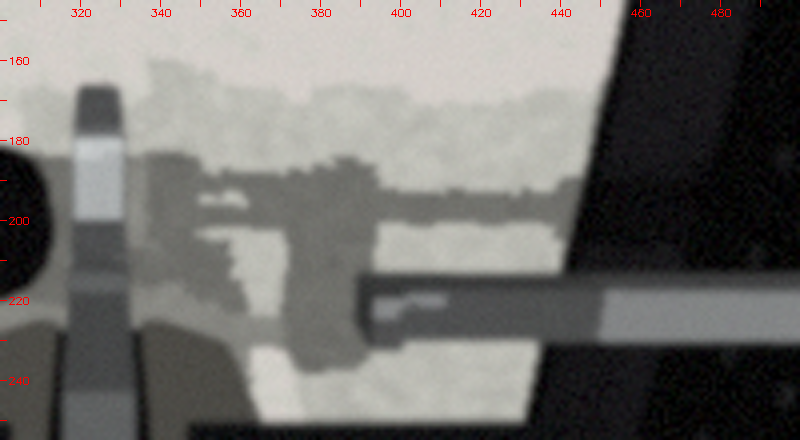

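View pics/c15.png

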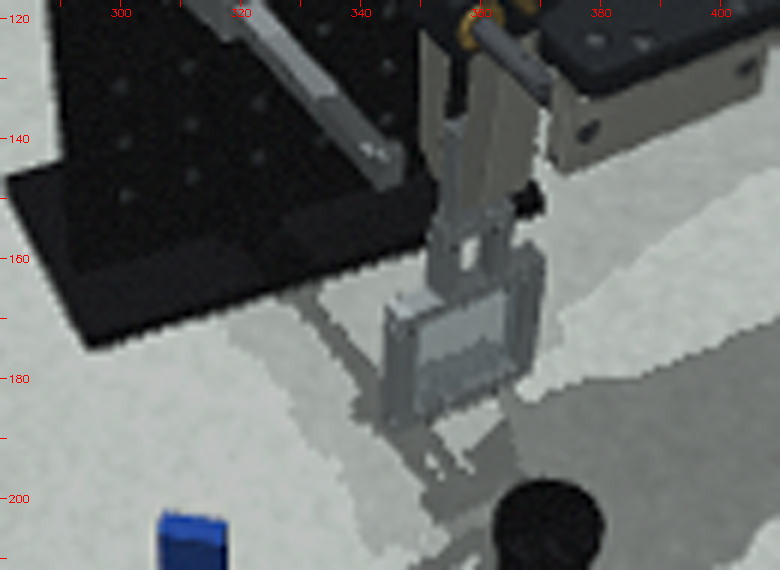

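View pics/c16.png

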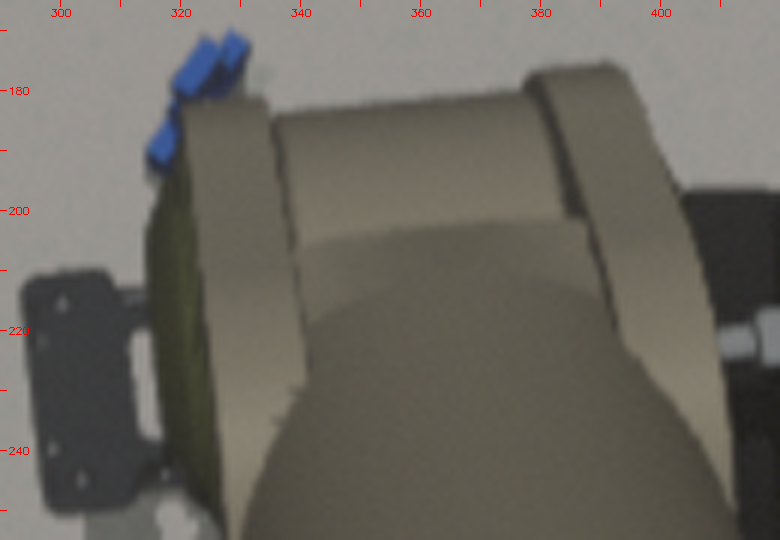

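```bash
cat >> h.py <<'E'
def overlay(p,segs,c,w,h,s,name):
    x0,y0=max(int(c[0]-w/2),0),max(int(c[1]-h/2),0)
    im=cv2.resize(p['color'][y0:y0+h,x0:x0+w],None,fx=s,fy=s,interpolation=cv2.INTER_CUBIC)
    for A,B,col in segs:
        a=(proj(p,A)-[x0,y0]+.5)*s;b=(proj(p,B)-[x0,y0]+.5)*s
        cv2.line(im,tuple(int(v*8) for v in a),tuple(int(v*8) for v in b),col,1,cv2.LINE_AA,3)
    cv2.imwrite(name,im)
def holder_segs(C,R):
    # C eye centre, R columns x(normal),y(width),z up ; outlines on both faces
    def P(x,y,z): return C+R@np.array([x,y,z])
    f=lambda pts,col:[(pts[i],pts[(i+1)%len(pts)],col) for i in range(len(pts))]
    out=[]
    for x,col in((-.005,(0,255,0)),(.005,(0,0,255))):
        for (hw,z0,z1) in((.030,-.072,-.012),(.007,-.012,.012),(.014,.012,.020),(.011,.020,.060)):
            out+=f([P(x,-hw,z0),P(x,hw,z0),P(x,hw,z1),P(x,-hw,z1)],col)
    return out
def hook_segs(pin,a):
    R=np.array([[np.cos(a),-np.sin(a),0],[np.sin(a),np.cos(a),0],[0,0,1]]);o=np.array([*pin,.165]);P=lambda *v:o+R@np.array(v)
    out=[]
    for (x0,x1,y,z0,z1,col) in((.026,.130,.005,-.005,.005,(255,0,255)),(.0,.026,.010,-.011,.011,(255,255,0)),(.124,.130,.005,.005,.010,(0,255,255))):
        for sy in(-y,y):
            for z in(z0,z1): out.append((P(x0,sy,z),P(x1,sy,z),col))
        for x in(x0,x1):
            for z in(z0,z1): out.append((P(x,-y,z),P(x,y,z),col))
            for sy in(-y,y): out.append((P(x,sy,z0),P(x,sy,z1),col))
    return out
E
python3 - <<'E'
from h import *
w=L('wrist12.pkl');sc=L('scene12.pkl')
pos=np.array([.4789,-.0568,.2020]);R=np.array([[.0854,.0028,.9963],[-.9963,.0006,.0854],[-.0003,-1,.0029]])
Rh=np.stack([R[:,0],-R[:,2],-R[:,1]],1)
C=pos+R[:,1]*.033
segs=holder_segs(C,Rh)+hook_segs((.4905,-.2370),1.643)
overlay(sc,segs,(355,160),90,90,6.6 and 6,'pics/o1.png');overlay(w,segs,(400,200),200,110,4,'pics/o2.png')
E
```

```text
(no output)
```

View pics/o1.png

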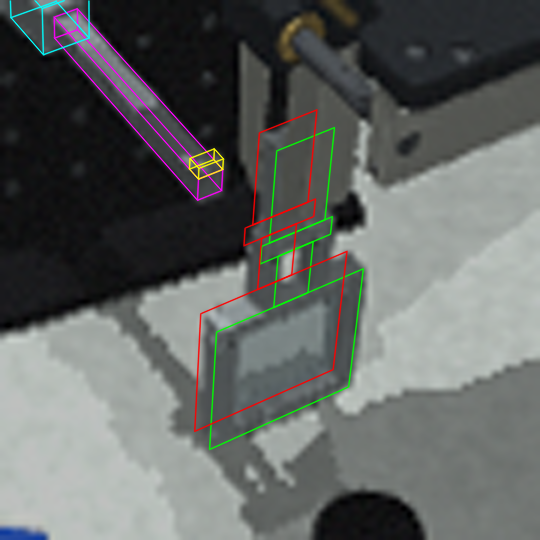

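View pics/o2.png

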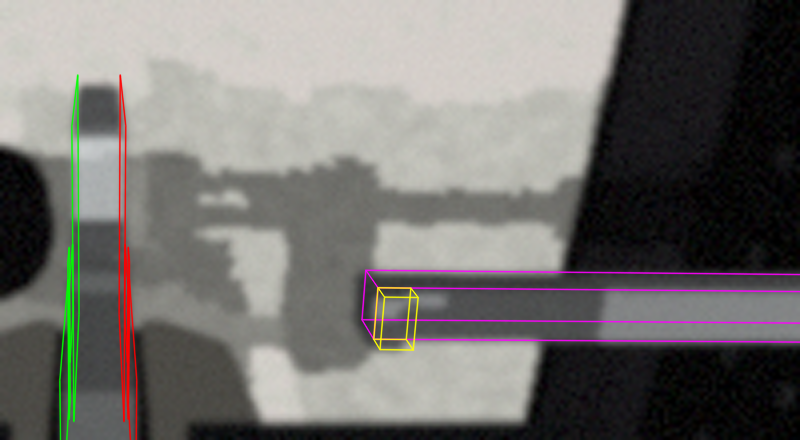

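Run:
```python
from h import *
w=L('wrist12.pkl');sc=L('scene12.pkl')
pos=np.array([.4789,-.0568,.2020]);R=np.array([[.0854,.0028,.9963],[-.9963,.0006,.0854],[-.0003,-1,.0029]])
Rh=np.stack([R[:,0],-R[:,2],-R[:,1]],1)
ims=[]
for i,(d,h) in enumerate([(0,.033),(-.0018,.033),(-.0018,.031)]):
    C=pos+R[:,1]*h+R[:,2]*d
    overlay(sc,holder_segs(C,Rh)[:16],(358,163),36,50,11,f'pics/t.png');ims.append(cv2.imread('pics/t.png'))
    if i==1: overlay(w,holder_segs(C,Rh)+hook_segs((.4905,-.2370),1.643),(380,200),160,110,5,'pics/o4.png')
im=np.hstack(ims);cv2.imwrite('pics/o3.png',im[:, :]) if im.shape[1]<=800 else cv2.imwrite('pics/o3.png',cv2.resize(im,(800,int(im.shape[0]*800/im.shape[1]))))
```

```text
(no output)
```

View pics/o3.png

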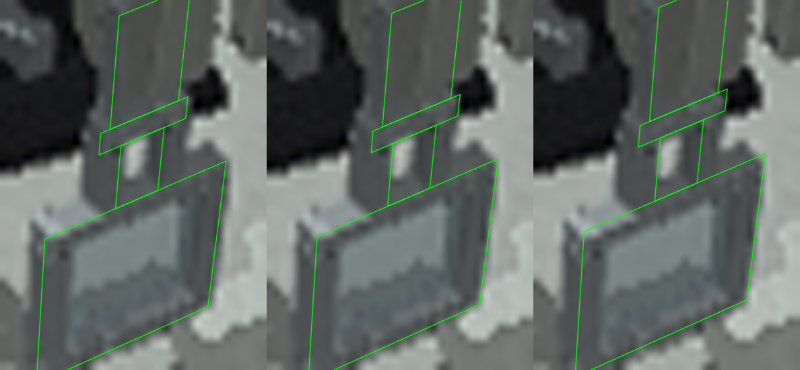

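View pics/o4.png

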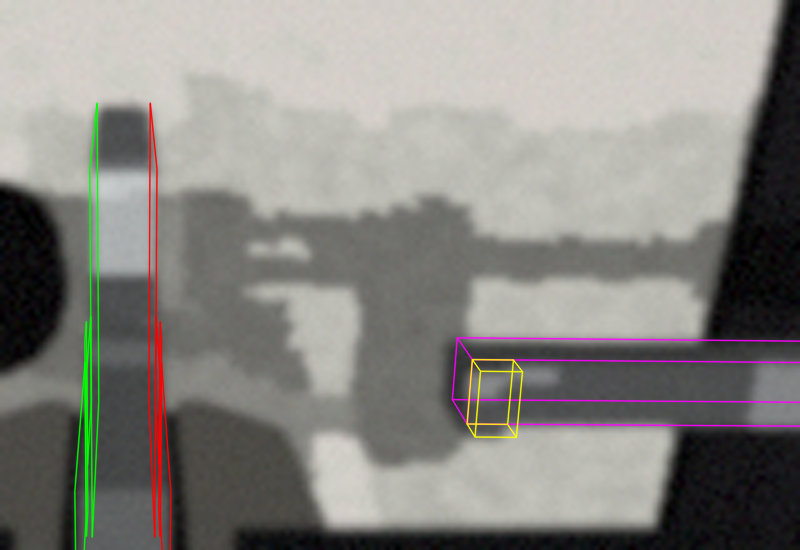

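Emit:
arm_command(
  steps=[
    [0, 0.008, 0.0015, 0, 0, 0.013, 0],
    [0, 0.016, 0.0015, 0, 0, 0.013, 0],
    [0, 0.024, 0.0015, 0, 0, 0.013, 0],
    [0, 0.03, 0.0015, 0, 0, 0.013, 0],
    [0, 0.03, 0.0015, 0, 0, 0.013, 0],
  ],
)

```text
time_s: 14.3
position: [0.481, -0.0886, 0.1997]
tool_rot: [[0.07, 0.001, 0.998], [-0.998, 0.0, 0.07], [-0.0, -1.0, 0.001]]
contact_force: [-0.2, -0.1, -1.1]
gripper_width: 0.0097
```

```bash
cat > chk.py <<'E'
import sys
from h import *
from bench import r
tag=sys.argv[1]
w=grab('wrist',tag);sc=grab('scene',tag)
s=r.get_state();pos=s['position'];R=np.array(s['tool_rot'])
print(s['time_s'],pos,'ang',ang(s),'tilt',R[:2,1],s['contact_force'],s['gripper_width'])
pin=np.array([.4905,-.2370]);a=1.643;u=np.array([np.cos(a),np.sin(a)]);n=np.array([-u[1],u[0]])
C=pos+R[:,1]*.033+R[:,2]*-.0018
print('eye r,lat,z',(C[:2]-pin)@u,(C[:2]-pin)@n,C[2])
Rh=np.stack([R[:,0],-R[:,2],-R[:,1]],1)
segs=holder_segs(C,Rh)+hook_segs(pin,a)
pc=proj(sc,C)
overlay(sc,[],(pc[0]-6,pc[1]),66,80,6,'pics/t.png');A=cv2.imread('pics/t.png')
overlay(sc,segs,(pc[0]-6,pc[1]),66,80,6,'pics/t.png');B=cv2.imread('pics/t.png')
cv2.imwrite(f'pics/s{tag}.png',np.hstack([A,B]))
E
python3 chk.py 13
```

```text
14.4 [ 0.4809 -0.0871  0.1997] ang -1.4996474469141572 tilt [0.0013 0.0008] [-0.5478 -0.1001 -1.0443] 0.010045095374332926
eye r,lat,z 0.1502036504397482 0.0004722853952577634 0.16671464625272203
```

View pics/s13.png

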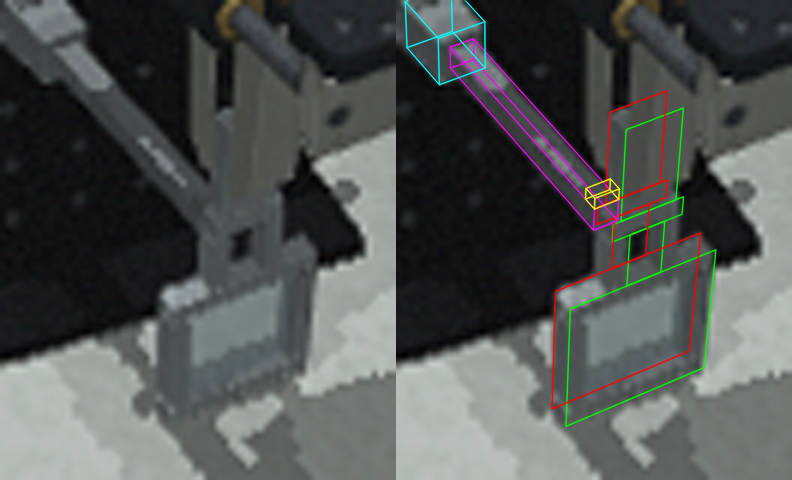

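View pics/wrist13.png

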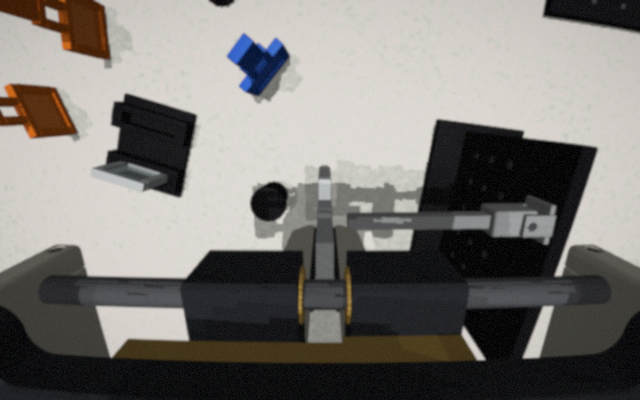

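Emit:
arm_command(
  steps=[
    [0, 0.004, 0, 0, 0, 0, 0],
    [0, 0.008, 0, 0, 0, 0, 0],
    [0, 0.011, 0, 0, 0, 0, 0],
    [0, 0.014, 0, 0, 0, 0, 0],
    [0, 0.017, 0, 0, 0, 0, 0],
  ],
)

```text
time_s: 14.82
position: [0.4822, -0.1039, 0.1998]
tool_rot: [[0.072, 0.001, 0.997], [-0.997, 0.001, 0.072], [-0.001, -1.0, 0.001]]
contact_force: [0.1, -0.5, -1.6]
gripper_width: 0.0097
```

Emit:
arm_command(
  steps=[
    [0, 0.003, 0, 0, 0, 0, 0],
    [0, 0.006, 0, 0, 0, 0, 0],
    [0, 0.009, 0, 0, 0, 0, 0],
    [0, 0.012, 0, 0, 0, 0, 0],
    [0, 0.015, 0, 0, 0, 0, 0],
  ],
)

```text
time_s: 15.23
position: [0.4833, -0.1189, 0.1998]
tool_rot: [[0.072, 0.001, 0.997], [-0.997, 0.001, 0.072], [-0.001, -1.0, 0.001]]
contact_force: [0.2, 0.4, -0.6]
gripper_width: 0.0097
```

```bash
python3 chk.py 14
```

```text
15.3333 [ 0.4833 -0.1192  0.1997] ang -1.4993207341114225 tilt [0.0014 0.0005] [ 0.2082  0.2061 -1.9536] 0.009824543570735325
eye r,lat,z 0.11807083165670292 0.0004186411816993873 0.1667395021095297
```

View pics/s14.png

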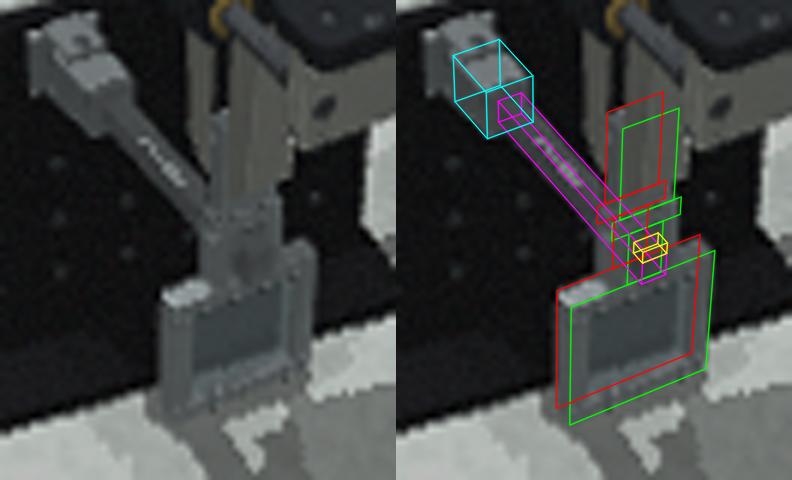

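Emit:
arm_command(
  steps=[
    [0, 0.008, 0, 0, 0, 0, 0],
    [0, 0.016, 0, 0, 0, 0, 0],
    [0, 0.024, 0, 0, 0, 0, 0],
    [0, 0.032, 0, 0, 0, 0, 0],
    [0, 0.04, 0, 0, 0, 0, 0],
  ],
)

```text
time_s: 15.75
position: [0.4862, -0.1596, 0.1997]
tool_rot: [[0.072, 0.001, 0.997], [-0.997, 0.001, 0.072], [-0.0, -1.0, 0.001]]
contact_force: [0.1, 0.6, -2.2]
gripper_width: 0.0099
```

Emit:
arm_command(
  steps=[
    [0, 0.007, 0, 0, 0, 0, 0],
    [0, 0.014, 0, 0, 0, 0, 0],
    [0, 0.02, 0, 0, 0, 0, 0],
    [0, 0.026, 0, 0, 0, 0, 0],
    [0, 0.03, 0, 0, 0, 0, 0],
  ],
)

```text
time_s: 16.17
position: [0.4884, -0.1892, 0.1997]
tool_rot: [[0.072, 0.001, 0.997], [-0.997, 0.001, 0.072], [-0.0, -1.0, 0.001]]
contact_force: [-0.7, -0.4, -1.6]
gripper_width: 0.0097
```

```bash
python3 chk.py 15
```

```text
16.2667 [ 0.4884 -0.1891  0.1997] ang -1.4994856982953808 tilt [0.0014 0.0005] [-0.3891  0.7413 -1.2052] 0.009749113736017228
eye r,lat,z 0.0478977950202641 0.0004411293298433837 0.16668053827186508
```

View pics/s15.png

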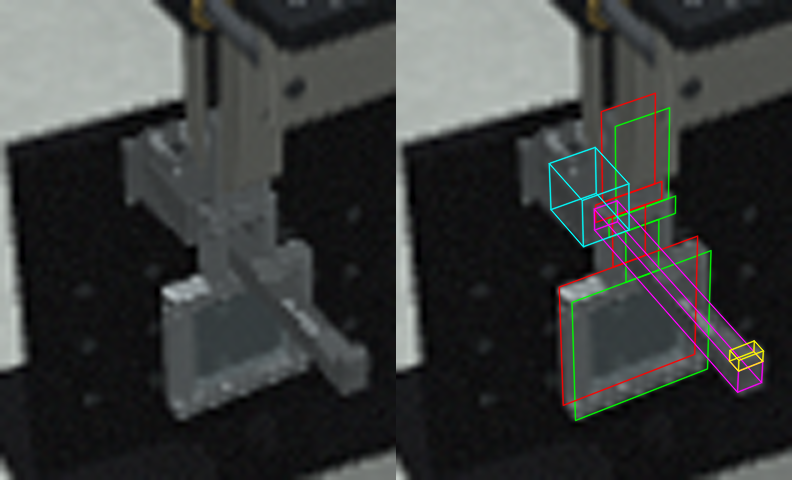

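View pics/wrist15.png

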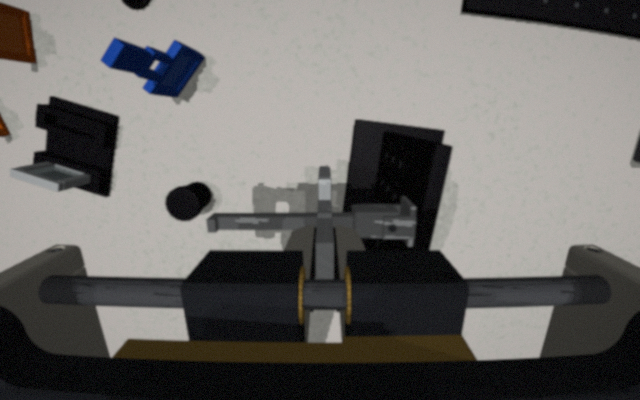

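Emit:
arm_command(
  steps=[
    [0, 0.002, 0.002, 0, 0, 0, 0],
    [0, 0.004, 0.004, 0, 0, 0, 0],
    [0, 0.006, 0.006, 0, 0, 0, 0],
    [0, 0.008, 0.007, 0, 0, 0, 0],
    [0, 0.008, 0.007, 0, 0, 0, 0],
  ],
)

```text
time_s: 16.68
position: [0.4888, -0.1967, 0.1924]
tool_rot: [[0.072, 0.001, 0.997], [-0.997, 0.001, 0.072], [-0.001, -1.0, 0.001]]
contact_force: [0.1, 0.4, -0.1]
gripper_width: 0.0104
```

Emit:
arm_command(
  steps=[
    [0, 0.001, 0.001, 0, 0, 0, 0],
    [0, 0.002, 0.0015, 0, 0, 0, 0],
    [0, 0.003, 0.0015, 0, 0, 0, 0],
  ],
)

```text
time_s: 16.93
position: [0.4893, -0.1985, 0.1915]
tool_rot: [[0.073, 0.001, 0.997], [-0.997, 0.002, 0.073], [-0.001, -1.0, 0.002]]
contact_force: [0.2, 1.5, 1.2]
gripper_width: 0.01
```

Emit:
arm_command(
  steps=[
    [0, 0.0015, 0, 0, 0, 0, 0],
    [0, 0.003, 0, 0, 0, 0, 0],
    [0, 0.0045, 0, 0, 0, 0, 0],
  ],
)

```text
time_s: 17.18
position: [0.4898, -0.2038, 0.1914]
tool_rot: [[0.072, 0.002, 0.997], [-0.997, 0.001, 0.072], [-0.001, -1.0, 0.002]]
contact_force: [-0.7, 3.3, 2.8]
gripper_width: 0.0098
```

Emit:
arm_command(
  steps=[
    [0, 0.001, 0, 0, 0, 0, 0],
    [0, 0.002, 0, 0, 0, 0, 0],
  ],
)

```text
time_s: 17.35
position: [0.4898, -0.2045, 0.1914]
tool_rot: [[0.073, 0.001, 0.997], [-0.997, 0.002, 0.073], [-0.002, -1.0, 0.002]]
contact_force: [-0.8, 9.9, 6.8]
gripper_width: 0.0097
```

Emit:
arm_command(
  steps=[
    [0, 0.0005, -0.0005, 0, 0, 0, 0],
    [0, 0.001, -0.001, 0, 0, 0, 0],
  ],
)

```text
time_s: 17.52
position: [0.4897, -0.2046, 0.1916]
tool_rot: [[0.074, 0.001, 0.997], [-0.997, 0.003, 0.074], [-0.003, -1.0, 0.001]]
contact_force: [1.9, 9.6, -7.6]
gripper_width: 0.0096
```

Emit:
arm_command(
  steps=[
    [0, 0.0003, 0.0003, 0, 0, 0, 0],
    [0, 0.0007, 0.0004, 0, 0, 0, 0],
  ],
)

```text
time_s: 17.68
position: [0.4897, -0.2047, 0.1915]
tool_rot: [[0.074, 0.0, 0.997], [-0.997, 0.004, 0.074], [-0.004, -1.0, 0.001]]
contact_force: [0.6, 12.8, 4.0]
gripper_width: 0.0098
```

Emit:
arm_command(
  steps=[
    [0, 0, 0, 0, 0, 0, 0],
    [0, 0, 0, 0, 0, 0, 0],
    [0, 0, 0, 0, 0, 0, 0],
    [0, 0, 0, 0, 0, 0, 0],
    [0, 0, 0, 0, 0, 0, 0],
  ],
)

```text
time_s: 18.1
position: [0.4897, -0.2046, 0.1915]
tool_rot: [[0.074, 0.0, 0.997], [-0.997, 0.004, 0.074], [-0.004, -1.0, 0.001]]
contact_force: [-0.0, 11.9, 1.6]
gripper_width: 0.01
```

```bash
python3 chk.py 16
```

```text
18.2 [ 0.4897 -0.2047  0.1915] ang -1.4967513354744102 tilt [0.0004 0.004 ] [ 0.2978 12.1911  1.5243] 0.009749725419474367
eye r,lat,z 0.03240850529729221 0.0002047946243731169 0.15847237832598698
```

View pics/s16.png

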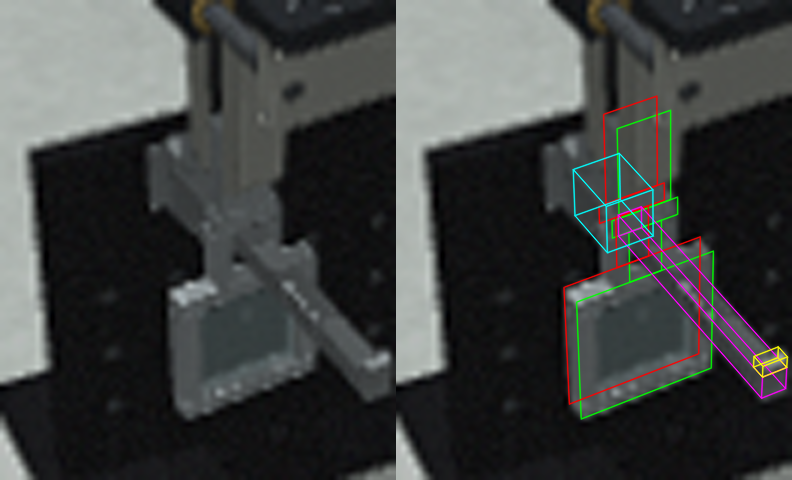

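View pics/wrist16.png

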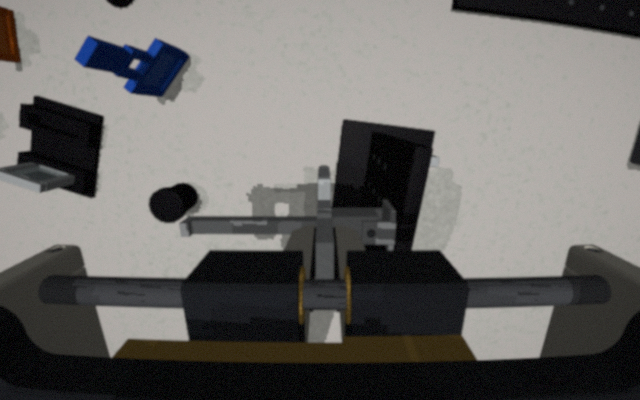

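Emit:
arm_command(
  steps=[
    [0, 0.0004, 0, 0, 0, 0, 0],
    [0, 0.0004, 0, 0, 0, 0, 0],
    [0, 0.0004, 0, 0, 0, 0, 0],
    [0, 0.0004, 0, 0, 0, 0, 0],
    [0, 0.0004, 0, 0, 0, 0, 0],
  ],
)

```text
time_s: 18.62
position: [0.4898, -0.2047, 0.1915]
tool_rot: [[0.074, 0.0, 0.997], [-0.997, 0.004, 0.074], [-0.004, -1.0, 0.001]]
contact_force: [-0.5, 14.1, 3.4]
gripper_width: 0.0097
```

Emit:
arm_command(
  steps=[
    [0, -0.001, 0, 0, 0, 0, 0],
    [0, -0.002, 0, 0, 0, 0, 0],
    [0, -0.003, 0, 0, 0, 0, 0],
  ],
)

```text
time_s: 18.87
position: [0.4897, -0.2043, 0.1915]
tool_rot: [[0.073, 0.001, 0.997], [-0.997, 0.001, 0.073], [-0.001, -1.0, 0.001]]
contact_force: [0.8, 1.6, -1.8]
gripper_width: 0.01
```

Emit:
arm_command(
  steps=[
    [0, 0, 0.0005, 0, 0, 0, 0],
    [0.25, 0, 0.0005, 0, 0, 0, 0],
    [0.25, 0, 0.0005, 0, 0, 0, 0],
    [0.25, 0, 0.0005, 0, 0, 0, 0],
    [0.25, 0, 0.0005, 0, 0, 0, 0],
  ],
)

```text
time_s: 19.28
position: [0.4894, -0.2056, 0.1913]
tool_rot: [[0.071, 0.001, 0.997], [-0.997, 0.0, 0.071], [-0.0, -1.0, 0.001]]
contact_force: [-0.2, -0.2, -0.1]
gripper_width: 0.0232
```

```bash
python3 chk.py 17
```

```text
19.3833 [ 0.4895 -0.2054  0.1913] ang -1.4991337929317503 tilt [0.0014 0.0004] [ 1.3773 -0.1524 -0.1603] 0.02306619526141947
eye r,lat,z 0.03163673125878055 0.0004656827864820156 0.15828160774461436
```

View pics/s17.png

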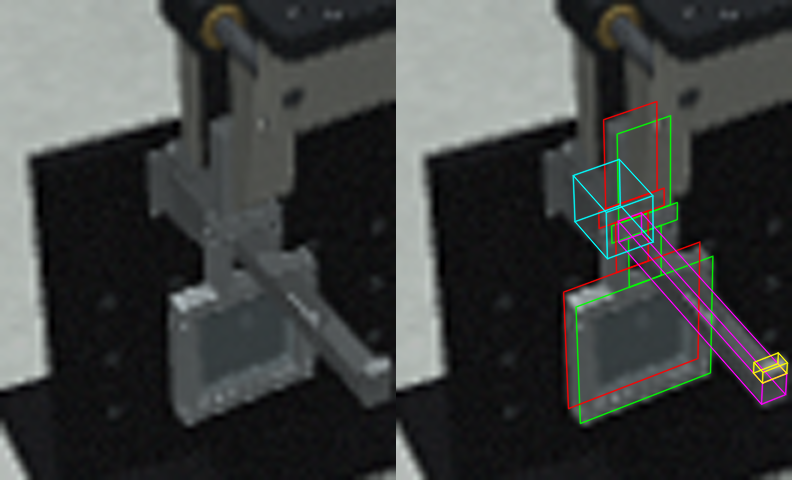

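View pics/wrist17.png

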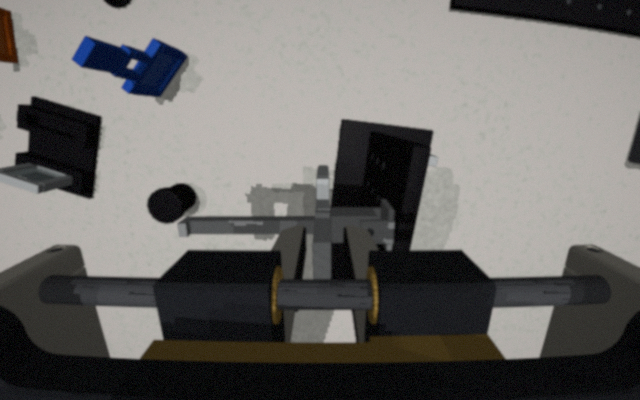

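Emit:
arm_command(
  steps=[
    [0.25, 0, -0.01, 0, 0, 0, 0],
    [0.25, 0, -0.03, 0, 0, 0, 0],
    [0.25, 0, -0.06, 0, 0, 0, 0],
    [0.25, 0, -0.09, 0, 0, 0, 0],
    [0.25, 0, -0.12, 0, 0, 0, 0],
  ],
)

```text
time_s: 19.8
position: [0.4891, -0.205, 0.3134]
tool_rot: [[0.072, 0.001, 0.997], [-0.997, 0.001, 0.072], [-0.001, -1.0, 0.001]]
contact_force: [0.7, -0.1, -1.6]
gripper_width: 0.0228
```

Emit:
arm_command(
  steps=[
    [0.25, -0.04, 0, 0.02, 0, 0, 0],
    [0.25, -0.08, 0, 0.04, 0, 0, 0],
    [0.25, -0.1, 0, 0.06, 0, 0, 0],
  ],
)

```text
time_s: 20.05
position: [0.5419, -0.0985, 0.3134]
tool_rot: [[0.072, 0.003, 0.997], [-0.997, 0.001, 0.072], [-0.001, -1.0, 0.003]]
contact_force: [-0.2, -0.5, -0.6]
gripper_width: 0.0228
```

Run:
```python
from h import *
from bench import r
w=grab('wrist','18');sc=grab('scene','18');crop(sc,(330,125),100,75,8,'pics/s18.png')
s=r.get_state();print(s['time_s'],s['position'],s['contact_force'])
overlay(sc,hook_segs((.4905,-.2370),1.643)+holder_segs(np.array([.4882,-.206,.158]),Rt(1.643-np.pi)@np.array([[1,0,0],[0,0,-1],[0,-1,0]])@np.diag([1,1,1])),(330,125),100,75,8,'pics/o18.png')
```

```text
20.15 [ 0.5448 -0.0954  0.3125] [-0.1464 -0.0581  0.3246]
```

View pics/s18.png

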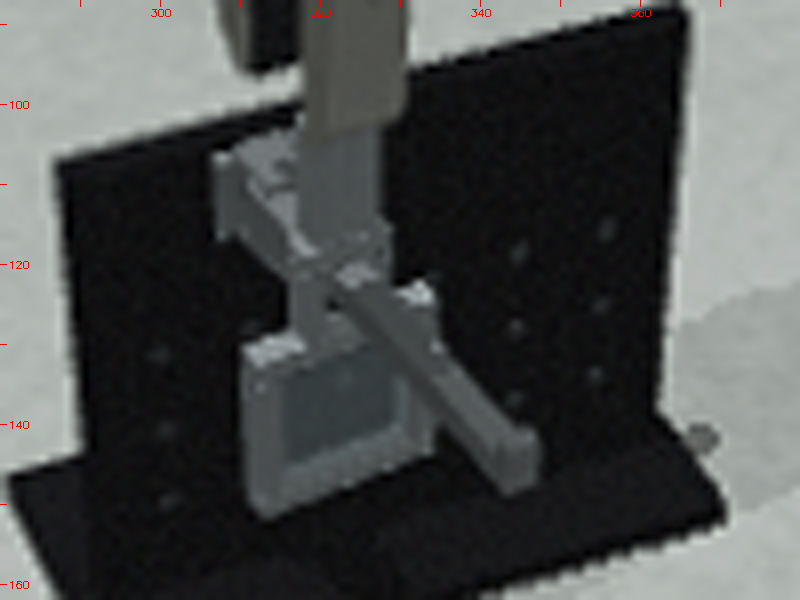

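View pics/o18.png

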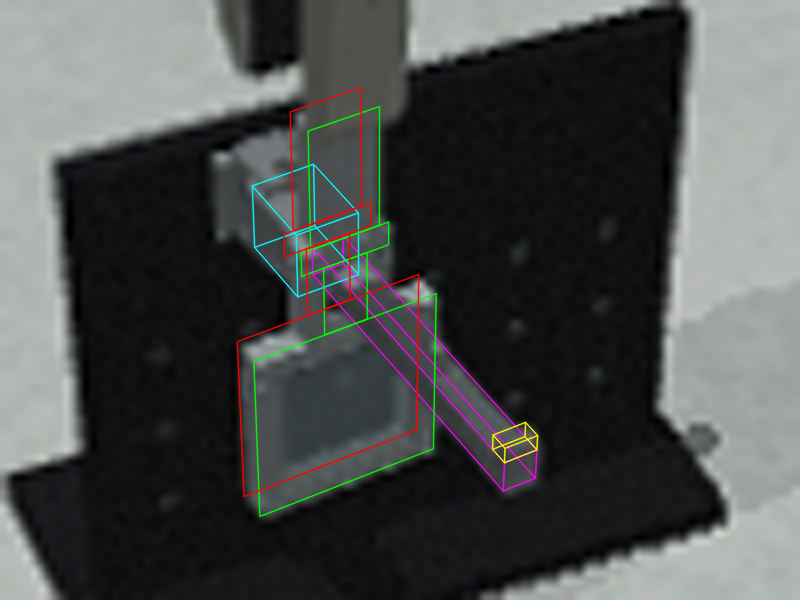

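View pics/wrist18.png

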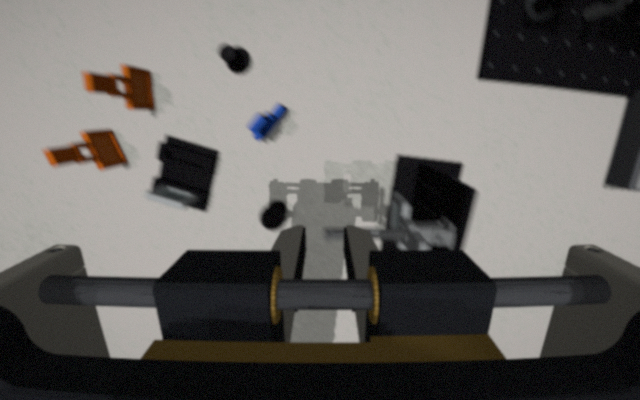

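Run:
```python
from bench import r
print(r.sign_off())
```

```text
the job is handed in; nothing more can be done
None
```

The filter holder is hanging on the hook against its shoulder, and I handed the job in at about 20 s of the 72 s. No verdict was reported.

- **Hook:** I swung it out from behind with the closed fingers until it stopped moving. I then held it against the stop at about 9–14 N (wrist reading) for more than 0.5 s.
- **Holder:** I took the silver one with the eye out of the rack and threaded its eye over the hook's end with almost no contact force. I slid it to the shoulder, pressed it there at about 12–14 N for about 1 s, lowered it onto the bar, let go and backed away.
- **Last checks:** The final scene picture shows the holder upright and free of the gripper, its outline matching the expected pose about 31 mm along the arm. The hook has not moved from its out position, and the other objects appear where they were.
- **Not certain:** The contact forces come from the wrist sensor, not a direct reading at the hook. Camera positions are good to only 1–2 mm. By the arm's own position the eye was at 31.6–32.4 mm along the hook, where a flush fit would be 31 mm. I did not measure the gap to the shoulder any more closely after letting go.

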